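# Pack the award plaques face up in the shipping case

### The job

Pack every award plaque on the table: open the comb gate of the shipping case, turn each face-down plaque over (push it up the sloping stop wall until it stands there, then tip it back over onto its back), and slide each one face up and fully home into a bay of its own. When all are in, slide the gate fully shut across the bays again, and do not knock the other things on the table about.

Things in the scene. Friction and masses are not known exactly. Their poses are not given: they have to be found in the camera images.
- plaque1_c (a point): award plaque, dark wood, 100 mm long (own x), 60 wide (y), 12 thick (z), about 160 g; point = its centre. The FACE has a brass sheet with a round steel medal, the BACK two short hanger slots. Its z axis points out of the BACK, so z up = face down. Starts lying face down on the table. May be absent (None).
- plaque2_c (a point): award plaque, dark wood, 100 mm long (own x), 60 wide (y), 12 thick (z), about 160 g; point = its centre. The FACE has a brass sheet with a round steel medal, the BACK two short hanger slots. Its z axis points out of the BACK, so z up = face down. Starts lying face down on the table. May be absent (None).
- plaque3_c (a point): award plaque, dark wood, 100 mm long (own x), 60 wide (y), 12 thick (z), about 160 g; point = its centre. The FACE has a brass sheet with a round steel medal, the BACK two short hanger slots. Its z axis points out of the BACK, so z up = face down. Starts lying face down on the table. May be absent (None).
- bay1 (a point): where a plaque's centre is when fully home in the case's rightmost bay (seen from the robot), 12 mm above the table. Axes: x into the bay, away from the robot, y left, z up. The other bays are 94 mm and 188 mm to the left and alike.
- bay2 (a point): same for the middle bay. Each bay is a slot 64 mm wide between wooden dividers 30 mm thick (noses slightly tapered); its floor is 6 mm above the table, the dividers' top 23 mm. The clear roof spans 23 to 28 mm above the table.
- bay3 (a point): same for the leftmost bay. Along x from a bay point: open apron (the floor carried forward, 6 mm high) from -140 mm, dividers from -85 mm, front edge of the clear roof at -27 mm (open from above before that), back wall at +50 mm. The case is fixed, its mouths face the robot within 4 degrees; it stands left or right of the stop.
- gate (a joint): comb gate, m: 0 = shut (one 20 mm wide finger hangs before the middle of each bay), 0.047 = fully open (slid to the case's +y, left; fingers hang before the dividers). Friction about 1.5 N, stays put. The fingers hang 65 to 75 mm before the bay points, 13 to 35 mm above the table; a plaque that is home lies clear behind them.
- gate_grip (a point): the gate's black handle, an upright block on the aluminium strip over the roof: 14 mm wide along the gate's travel (y), 22 mm deep (x), from 39 to 73 mm above the table; the point is in it 60 mm above the table and moves with the gate. Grasp it from above across its 14 mm.
- stop_foot (a point): foot line of the fixed stop wall of polished, slippery sheet steel, at table height, middle of its 160 mm length; x points away from the robot into the wall, y along it. From here the sheet climbs at 45 degrees to 24 mm up, then at 69 degrees to 56 mm up (36 mm in). A plaque pushed lengthwise along the table from its rear end climbs it.
- fitting1: brass disc-and-stem fitting, 54 mm across, 45 mm tall, standing on the table between the plaques; leave it alone (origin at its underside)
- fitting2: brass disc-and-stem fitting, 54 mm across, 45 mm tall, standing on the table between the plaques; leave it alone (origin at its underside)
- fitting3: brass fitting like the others, at the far left; leave it alone (origin at its underside)
- tape_roll: roll of packing tape, 90 mm across, 25 mm high; leave it alone (origin at its underside)
- glue_jar: white jar, 60 mm across, 80 mm tall; leave it alone (origin at its underside)
- marker: black marker, 120 mm long, lying; leave it alone (origin at its underside)
- stop_top (a point): top edge of the stop wall's back panel, 58 mm above the table, 42 mm in from the foot (panel 6 mm thick). Behind it is only a flange 8 mm high, to 49 mm further. A plaque pushed up to the foot leans on the wall at about 55 degrees, its upper end 80 to 90 mm up, above the wall, and can be pulled back past upright from behind.
There are look-alikes about, which are no part of the job. What is shaped like the part that bears plaque3_c but pink or red is not meant.

How it is judged:
By the outcome, as a careful person would: the job done as asked, in the order asked, and still so for the second after the job is handed in, with the robot touching nothing.
Of plaque1, plaque2, plaque3 only 2 to 3 are there at a start; the rules pass over those that are not, and their reading is None.
At some moment in a run one of plaque1, plaque2, plaque3 may be knocked a few centimetres aside while the robot is not near it.
Once in a run the grip may slacken for a moment while it holds something.
It also fails if it takes over 210 s, if anything falls off the work surface, if the arm or the gripper's body presses on something with over 40 N, if the wrist force passes 120 N, or if a joint passes its speed limit or range.

### The arm

A 6-joint arm with a two-finger parallel gripper is mounted at the origin on the work surface. World frame = base frame: x ahead of the robot, y to its left, z up, the work surface at z = 0. Lengths are in m, angles in degrees, forces in N, time in s.
With the tool pointing down it reaches from about 0.25 to 0.725 m from the base axis. Payload 9.7 kg.
Tool frame: the origin (TCP) lies midway between the tips of the shut fingers; the grasp point (between the pads) lies 19 mm behind it (bot.pinch_z is the distance from the TCP to the grasp point, in m); z points along the fingers, y is the direction in which the jaws open and shut (so a half turn about z gives the same grasp; the last joint's range is limited). The gripper opens to 85 mm and grips with 20 to 120 N. Pads are 22 mm wide; open, the fingers measure 114 mm over their backs; the gripper's body (76 mm by 85 mm) begins 54 mm behind the grasp point. The pads swing forward as they close: fully open they stand 13 mm farther back than shut.
Start: joints at [74.771, 4.979, 10.078, 95.1, 0, 90], TCP at [0.144, 0.531, 0.231] pointing down, gripper open.
Joint ranges: [-179.16, 179.16], [-48.56, 103.87], [-65.8, 70.77], [-126.05, 130.52], [-82.76, 87.17], [-180, 180]. Speed limits (degrees/s): [127.2, 127.2, 147.25, 180, 180, 180].

### API

Orientations are given as [roll, pitch, yaw] about the fixed x, y, z axes, in that order (R = Rz(yaw) Ry(pitch) Rx(roll)).
In Python, from workcell import bot, imaging gives the robot as it stands.
- The arm moves only by the tool servo_tool, never from a script. Its argument "moves" is a list that holds one entry, the list of rows, each a list of 7 numbers: the turn, a rotation vector about the tool's x, y, z in rad, then the shift along the tool's x, y, z in cm, then the finger opening in cm, from 0 to 8.54. A call has 1 to 12 rows; each row shifts and turns the pose as measured when the row begins, along the tool's axes as they then stand; what a row does not reach is not made up. A row lasts 1/12 s, in which the tool goes at most 41.7 mm and 7.16 degrees, less where a joint would pass 70% of its speed; a pose out of reach is approached as far as the arm can. A call is refused whole if a number of a shift passes 4.17 or a number of a turn 0.125, either way. A call with a gripper value outside its range is refused whole. The fingers move at their own pace and stop on an object; "force" is the grip in N (left out, the last holds). Time passes only in rows, so rows that do not move let the fingers close. It gives the time, the measured TCP pose, the force and the opening at its end, in the units of the state.
- bot.get_obs(): the state, without advancing time (a new reading comes with each control period).
- imaging.camera(name): name is "scene" or "top" or "wrist"; returns the picture (480x640x3 uint8, blue, green, red); there is no depth.
- imaging.calibration(name): a dict with "fx", "fy", "cx", "cy" (pixels), "camera_from_world" (4x4, takes a point from world to camera coordinates). Camera axes: x right, y down, z forward; pixel columns grow to the right and rows downward; lengths in m; the calibration is good to about 2 mm. The wrist camera is an equidistant fisheye: a pixel r from the principal point sees the ray r / f radians off the axis. A picture is of the moment at which its call begins: read the wrist's pose just before it. calibration takes no time and is no camera call; for the wrist camera it gives the pose at the moment of the call.
- bot.job_done(): hands the job in, once; it reports no verdict.
The state is a dict: "time": time; "q": joint angles; "qd": joint speeds; "joint_efforts": joint torques, N m; "ee_pos": TCP position; "tcp_rot": TCP orientation; "wrist_force": force on the tool from outside, world axes, zero at the start; "torque": the same for the moment, N m; "opening": finger opening in m.
Only numpy, scipy, OpenCV 4.12 (cv2) and the standard library are available. Lean on these libraries where they do the work, as an engineer would, in place of code of your own. Each camera call takes 0.05 s, during which the arm holds its last target.

## Working session

There is one attempt and no reset: what is moved stays moved. The work goes in short steps, Python scripts to look and compute and a tool call to move; the robot and the scene stay as the last step left them, time stands still between calls to the robot, and variables do not carry over. Pictures are saved under pics/ and viewed, and the job is handed in when it is done.

Besides the shell and the picture viewer there is one more tool, called as a command line: name --argument value ..., lists and objects as JSON in quotes. servo_tool: Moves the arm, as the interface text tells. Its arguments: {"type":"object","properties":{"moves":{"type":"array","items":{"type":"array","items":{"type":"array","items":{"type":"number"}}}},"force":{"type":"number"}},"required":["moves"]}

```bash
ls; mkdir -p pics; python3 - <<'E'
from workcell import bot, imaging
import cv2
for n in ["scene","top","wrist"]:
    cv2.imwrite(f"pics/{n}0.png",imaging.camera(n))
    print(n,imaging.calibration(n))
print(bot.get_obs(), bot.pinch_z)
E
```

```text
pics
scene {'fx': 438.68373417274415, 'fy': 438.68373417274415, 'cx': 316.8076207615313, 'cy': 239.87436712925643, 'camera_from_world': array([[ 0.87893959,  0.47688394,  0.00684895, -0.48922466],
       [ 0.40729286, -0.74305052, -0.53102585, -0.13984306],
       [-0.24814858,  0.46952917, -0.84732794,  1.30621156],
       [ 0.        ,  0.        ,  0.        ,  1.        ]])}
top {'fx': 477.4189815729312, 'fy': 477.4189815729312, 'cx': 326.02332138125655, 'cy': 237.39928186984727, 'camera_from_world': array([[-0.0141159 , -0.99983824, -0.01114651,  0.06295027],
       [-0.99605226,  0.01503777, -0.08748575,  0.51360879],
       [ 0.08763922,  0.00986757, -0.99610341,  1.41190164],
       [ 0.        ,  0.        ,  0.        ,  1.        ]])}
wrist {'fx': 371.64829954431775, 'fy': 371.64829954431775, 'cx': 318.1629534393974, 'cy': 232.9897614806517, 'camera_from_world': array([[ 2.62644137e-01,  9.64892357e-01, -8.92235496e-04,
        -5.50044901e-01],
       [ 9.13180671e-01, -2.48269323e-01,  3.23207991e-01,
        -4.28522599e-02],
       [ 3.11639405e-01, -8.57034561e-02, -9.46327532e-01,
         3.81102301e-01],
       [ 0.00000000e+00,  0.00000000e+00,  0.00000000e+00,
         1.00000000e+00]])}
{'time': 0.15, 'q': array([ 7.47714195e+01,  5.00429682e+00,  1.00476621e+01,  9.51010195e+01,
       -4.97340456e-04,  8.99993589e+01]), 'qd': array([ 0.01995722, -0.03928178,  0.13417629,  0.02885536, -0.05032109,
        0.10610817]), 'joint_efforts': array([-3.65219466e-04, -5.20760679e+01,  4.65044224e+01,  1.38508322e-02,
       -5.83791098e-05, -4.21425966e-06]), 'ee_pos': array([0.14442689, 0.53052377, 0.23076665]), 'tcp_rot': array([-1.79942346e+02,  4.96695066e-04,  1.64772061e+02]), 'wrist_force': array([0.30338789, 0.19019055, 0.03456177]), 'torque': array([ 0.02090334, -0.05118533,  0.03241887]), 'opening': 0.08546690595863674} 0.0187
```

View pics/top0.png

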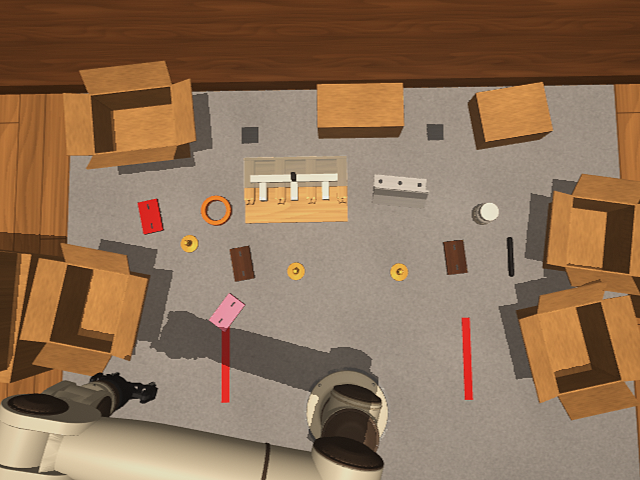

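View pics/scene0.png

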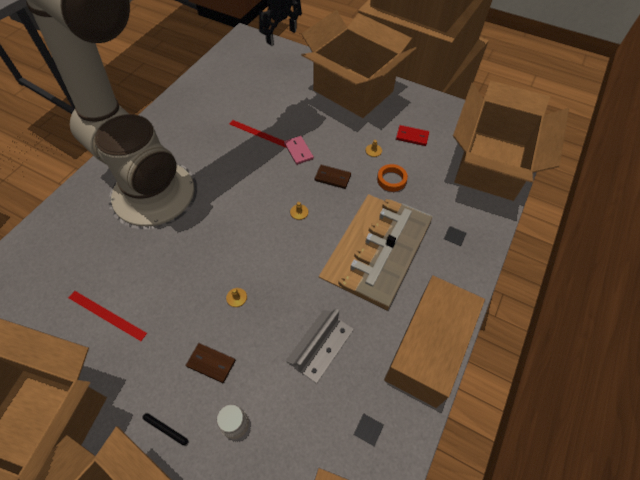

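View pics/wrist0.png

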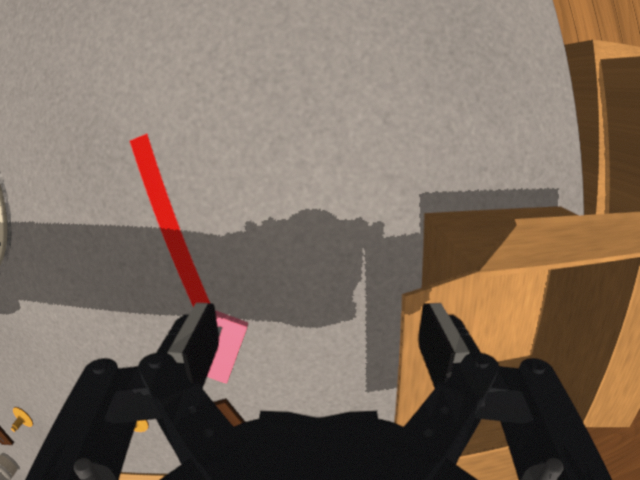

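```bash
cat > h.py <<'E'
from workcell import bot, imaging
import cv2, numpy as np
from scipy.spatial.transform import Rotation as R
def unproj(name,px,z,cal=None):
    c=cal or imaging.calibration(name)
    T=c["camera_from_world"]; Rm=T[:3,:3]; t=T[:3,3]
    u=(px[0]-c["cx"])/c["fx"]; v=(px[1]-c["cy"])/c["fy"]
    if name=="wrist":
        r=np.hypot(u,v); s=np.sin(r)/r if r>0 else 1
        d=np.array([u*s,v*s,np.cos(r)])
    else: d=np.array([u,v,1.])
    o=-Rm.T@t; d=Rm.T@d
    return o+d*(z-o[2])/d[2]
def proj(name,p,cal=None):
    c=cal or imaging.calibration(name)
    T=c["camera_from_world"]; q=T[:3,:3]@np.asarray(p)+T[:3,3]
    if name=="wrist":
        th=np.arctan2(np.hypot(q[0],q[1]),q[2]); n=np.hypot(q[0],q[1])
        return np.array([c["cx"]+c["fx"]*th*q[0]/n,c["cy"]+c["fy"]*th*q[1]/n])
    return np.array([c["cx"]+c["fx"]*q[0]/q[2],c["cy"]+c["fy"]*q[1]/q[2]])
def crop(img,x0,y0,x1,y1,s,fn):
    cv2.imwrite("pics/"+fn,cv2.resize(img[y0:y1,x0:x1],None,fx=s,fy=s,interpolation=cv2.INTER_CUBIC))
E
python3 - <<'E'
from h import *
im=cv2.imread("pics/top0.png")
crop(im,220,150,380,290,5,"c1.png")
crop(im,360,160,520,290,5,"c2.png")
E
```

```text
(no output)
```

View pics/c1.png

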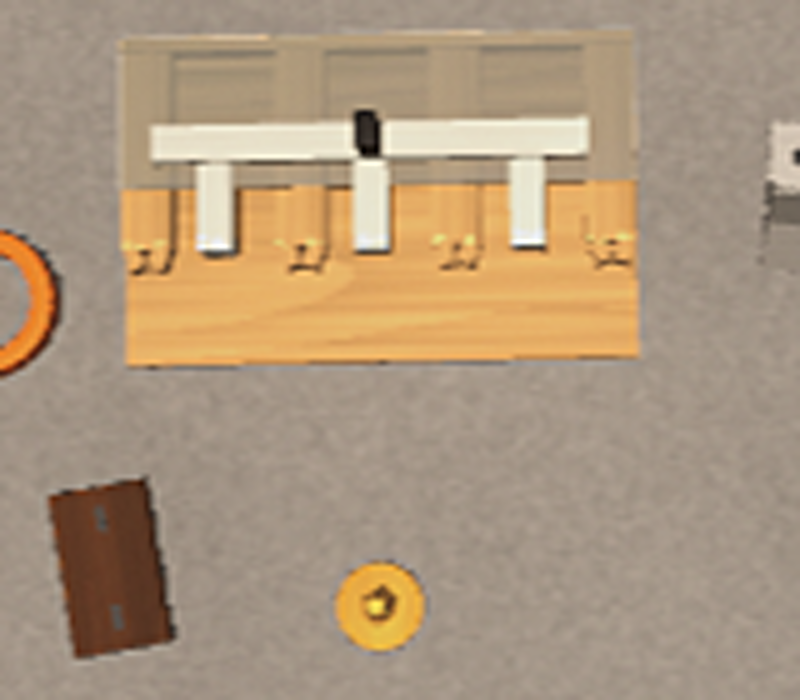

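View pics/c2.png

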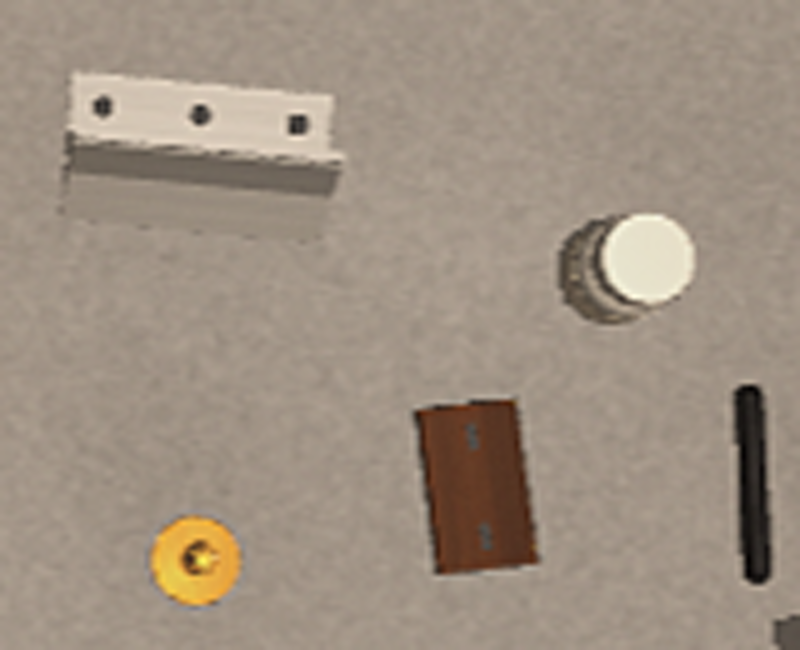

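```bash
python3 - <<'E'
from h import *
np.set_printoptions(precision=4,suppress=True)
def c(x0,y0,pts,z,lab):
    for p in pts:
        px=(x0+(p[0]+.5)/5-.5,y0+(p[1]+.5)/5-.5); print(lab,unproj("top",px,z))
c(220,150,[(50,496),(147,478),(175,638),(77,658)],.012,"plqL")
c(220,150,[(127,367),(639,356)],.006,"apron")
c(220,150,[(120,189),(637,181)],.028,"rooffront")
c(220,150,[(119,40),(632,31)],.028,"roofback")
c(220,150,[(198,251),(236,251),(355,251),(390,251),(512,247),(546,247)],.035,"fingerends")
c(220,150,[(367,128)],.073,"handle top")
c(220,150,[(380,606)],.003,"fit")
c(360,160,[(415,410),(515,400),(540,562),(437,573)],.012,"plqR")
c(360,160,[(62,213),(324,240)],0,"stopfoot")
c(360,160,[(70,135),(343,155)],.058,"stoptop")
c(360,160,[(74,72),(332,97)],.008,"flangeback")
c(360,160,[(197,560)],.003,"fit")
c(360,160,[(648,258)],.08,"jar")
c(360,160,[(748,390),(760,575)],.008,"marker")
for n,p in [("fit3",(189,243)),("tape",(217,211))]: print(n,unproj("top",p,.01))
E
```

```text
plqL [0.4852 0.3481 0.012 ]
plqL [0.4952 0.2892 0.012 ]
plqL [0.3984 0.2723 0.012 ]
plqL [0.3872 0.3314 0.012 ]
apron [0.5638 0.3025 0.006 ]
apron [ 0.5658 -0.0103  0.006 ]
rooffront [0.6698 0.3028 0.028 ]
rooffront [ 0.6696 -0.0102  0.028 ]
roofback [0.7617 0.3035 0.028 ]
roofback [ 0.762  -0.0088  0.028 ]
fingerends [0.6299 0.2545 0.035 ]
fingerends [0.6295 0.2317 0.035 ]
fingerends [0.6283 0.1601 0.035 ]
fingerends [0.628  0.1391 0.035 ]
fingerends [0.6293 0.0658 0.035 ]
fingerends [0.6289 0.0454 0.035 ]
handle top [0.6948 0.1493 0.073 ]
fit [0.416  0.1493 0.003 ]
plqR [ 0.4974 -0.296   0.012 ]
plqR [ 0.5025 -0.3564  0.012 ]
plqR [ 0.4049 -0.3676  0.012 ]
plqR [ 0.3992 -0.3057  0.012 ]
stopfoot [ 0.6228 -0.087   0.    ]
stopfoot [ 0.6036 -0.2469  0.    ]
stoptop [ 0.66   -0.0876  0.058 ]
stoptop [ 0.6454 -0.2482  0.058 ]
flangeback [ 0.7088 -0.0956  0.008 ]
flangeback [ 0.6907 -0.2531  0.008 ]
fit [ 0.4091 -0.1635  0.003 ]
jar [ 0.5783 -0.4174  0.08  ]
marker [ 0.5068 -0.4982  0.008 ]
marker [ 0.3952 -0.5001  0.008 ]
fit3 [0.5048 0.4722 0.01  ]
tape [0.6016 0.3875 0.01  ]
```

servo_tool --moves '[[[0,0,-0.09,0,0,0,8.5],[0,0,-0.09,0,0,0,8.5],[0,0,-0.09,0,0,0,8.5]]]' --force 40

```text
time: 0.4
ee_pos: [0.1443, 0.5302, 0.2297]
tcp_rot: [-179.8, -0.0, -179.4]
wrist_force: [-0.2, -0.4, -1.3]
opening: 0.0849
```

servo_tool --moves '[[[0,0,0,-3.3,-2.3,0,8.5],[0,0,0,-3.3,-2.3,0,8.5],[0,0,0,-3.3,-2.3,0,8.5],[0,0,0,-3.3,-2.3,0,8.5],[0,0,0,-3.3,-2.3,0,8.5],[0,0,0,-3.3,-2.3,0,8.5],[0,0,0,-3.3,-2.3,0,8.5],[0,0,0,-3.3,-2.3,0,8.5],[0,0,0,-3.3,-2.3,0,8.5],[0,0,0,-3.3,-2.3,0,8.5]]]'

```text
time: 1.23
ee_pos: [0.4843, 0.3019, 0.2265]
tcp_rot: [-179.7, -0.2, -178.2]
wrist_force: [-0.9, 1.6, -0.1]
opening: 0.0851
```

servo_tool --moves '[[[0,0,-0.015,-2.2,-3.0,0,8.5],[0,0,-0.015,-2.2,-3.0,0,8.5],[0,0,0,-2.2,-3.0,0,8.5],[0,0,0,-2.2,-3.0,0,8.5],[0,0,0,-2.2,-3.0,0,8.5],[0,0,0,0,0,0,8.5]]]'

```text
time: 1.73
ee_pos: [0.6114, 0.145, 0.2224]
tcp_rot: [-179.6, -0.5, -176.6]
wrist_force: [1.2, 1.0, -0.6]
opening: 0.0851
```

```bash
python3 - <<'E'
from h import *
cv2.imwrite("pics/w1.png",imaging.camera("wrist")); cv2.imwrite("pics/t1.png",imaging.camera("top")); print(bot.get_obs()["q"],bot.get_obs()["ee_pos"],bot.get_obs()["wrist_force"])
E
```

```text
[13.80379445 16.39976846 22.29190086 96.44164294 -0.22459806 10.33549693] [0.60900834 0.14847915 0.2228974 ] [-0.81948758  1.18811967  0.6371332 ]
```

View pics/w1.png

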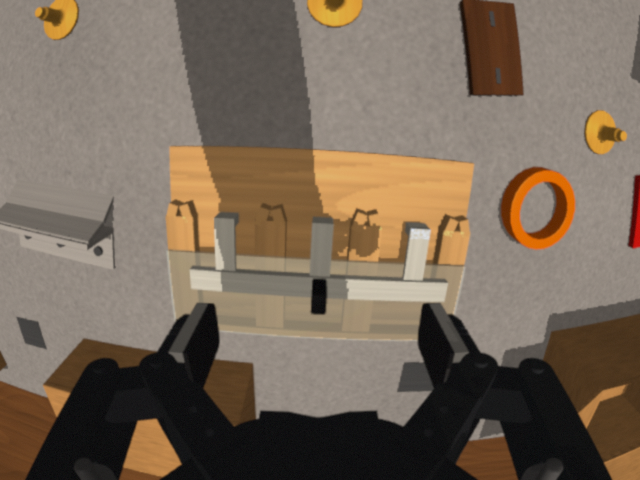

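```bash
python3 - <<'E'
from h import *
np.set_printoptions(precision=4,suppress=True)
im=cv2.imread("pics/w1.png"); crop(im,150,130,490,350,2.3,"w1c.png")
for p,z,l in [((319,284),.073,"handle top?"),((313,312),.073,"hb"),((170,147),.006,"apronR"),((474,163),.006,"apronL"),((216,214),.035,"f1"),((238,214),.035,"f1"),((312,218),.035,"f2"),((332,219),.035,"f2"),((407,228),.035,"f3"),((430,230),.035,"f3")]: print(l,unproj("wrist",p,z))
print(bot.get_obs()["tcp_rot"])
E
```

```text
handle top? [0.6724 0.1524 0.073 ]
hb [0.7013 0.1487 0.073 ]
apronR [ 0.5646 -0.0067  0.006 ]
apronL [0.5617 0.3054 0.006 ]
f1 [0.6249 0.0512 0.035 ]
f1 [0.6238 0.0729 0.035 ]
f2 [0.6236 0.1428 0.035 ]
f2 [0.6234 0.1614 0.035 ]
f3 [0.6276 0.2336 0.035 ]
f3 [0.6281 0.257  0.035 ]
[-179.6805   -0.5003 -176.532 ]
```

View pics/w1c.png

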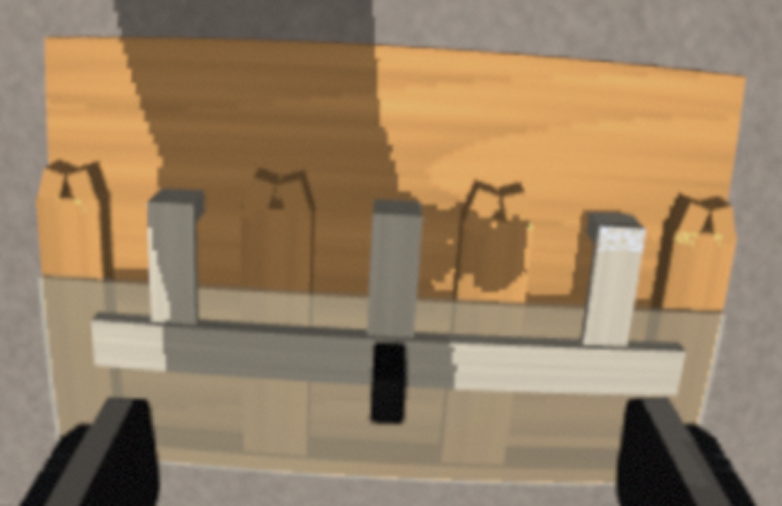

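servo_tool --moves '[[[0,0,0.06,0,0,0,5],[0,0,0,-2.8,0.1,0,5],[0,0,0,-2.8,0.1,2,5],[0,0,0,-2.6,0,3,5],[0,0,0,0,0,3,5],[0,0,0,0,0,3,5],[0,0,0,0,0,0,5]]]'

```text
time: 2.42
ee_pos: [0.6879, 0.159, 0.1084]
tcp_rot: [-179.8, -0.6, -179.7]
wrist_force: [-1.0, 0.4, -2.7]
opening: 0.0501
```

servo_tool --moves '[[[0,0,0,-0.4,-0.9,2,5],[0,0,0,0,0,1.8,5],[0,0,0,0,0,0,5]]]'

```text
time: 2.67
ee_pos: [0.6893, 0.1541, 0.0723]
tcp_rot: [-179.8, -0.6, -179.4]
wrist_force: [-0.4, 0.3, -1.3]
opening: 0.0502
```

```bash
python3 - <<'E'
from h import *
print(bot.get_obs()["ee_pos"],bot.get_obs()["tcp_rot"])
cv2.imwrite("pics/w2.png",imaging.camera("wrist"))
E
```

```text
[0.6893088  0.15411195 0.07227931] [-179.79548065   -0.58715702 -179.37045735]
```

View pics/w2.png

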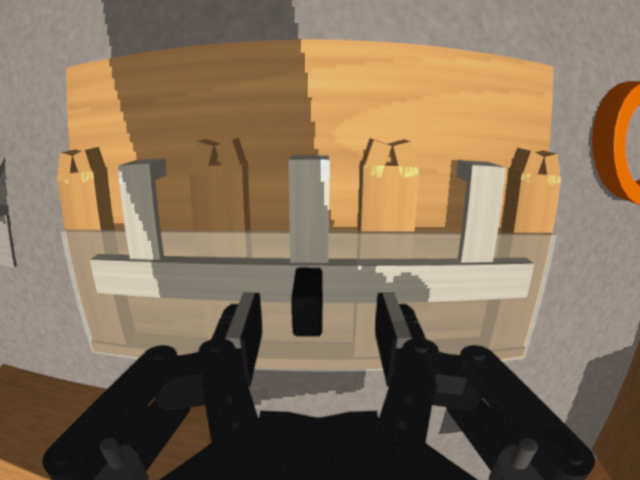

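servo_tool --moves '[[[0,0,0,-0.3,-0.5,1.3,5],[0,0,0,-0.1,0,1.3,5],[0,0,0,0,0,0,5]]]'

```text
time: 2.97
ee_pos: [0.6955, 0.151, 0.0534]
tcp_rot: [-179.9, -0.1, -179.2]
wrist_force: [-0.5, 0.3, -0.2]
opening: 0.0498
```

Now close on the handle.

servo_tool --moves '[[[0,0,0,0.1,-0.1,0.5,2.5],[0,0,0,0,0,0,0.8],[0,0,0,0,0,0,0.8],[0,0,0,0,0,0,0.8],[0,0,0,0,0,0,0.8]]]' --force 40

```text
time: 3.38
ee_pos: [0.695, 0.1501, 0.0497]
tcp_rot: [-179.9, 0.1, -179.3]
wrist_force: [0.4, 0.2, -2.9]
opening: 0.0133
```

servo_tool --moves '[[[0,0,0,0,0.9,0,0.8],[0,0,0,0,0.9,0,0.8],[0,0,0,0,0.9,0,0.8],[0,0,0,0,0.9,0,0.8],[0,0,0,0,0.9,0,0.8],[0,0,0,0,0.9,0,0.8],[0,0,0,0,0,0,0.8]]]'

```text
time: 3.97
ee_pos: [0.6949, 0.1905, 0.0497]
tcp_rot: [-177.9, 0.0, 180.0]
wrist_force: [-0.5, 2.8, -2.3]
opening: 0.0131
```

servo_tool --moves '[[[0,0,0,0,0.6,0,0.8],[0,0,0,0,0.6,0,0.8],[0,0,0,0,0.6,0,0.8],[0,0,0,0,0,0,0.8]]]'

```text
time: 4.3
ee_pos: [0.695, 0.1906, 0.0496]
tcp_rot: [-176.0, -0.1, 179.2]
wrist_force: [0.6, 1.7, -4.6]
opening: 0.0133
```

```bash
python3 - <<'E'
from h import *
print(bot.get_obs()["q"])
im=imaging.camera("top");crop(im,220,140,380,240,5,"t2.png")
E
```

```text
[16.81520365 30.31568299 21.43368873 82.42767982 -3.73391727 17.66948054]
```

View pics/t2.png

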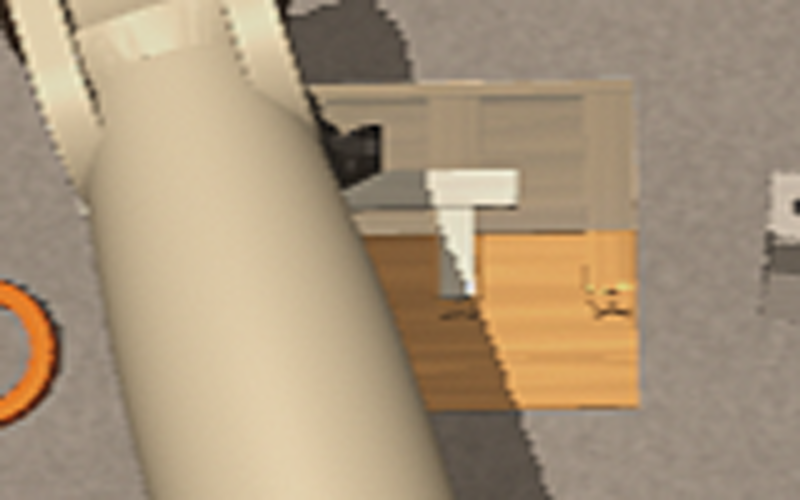

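servo_tool --moves '[[[-0.035,-0.08,0,0,0,0,0.8],[-0.035,-0.08,0,0,0,0,0.8],[0,0,0,0,0.5,0,0.8],[0,0,0,0,0.5,0,0.8],[0,0,0,0,0,0,0.8]]]'

```text
time: 4.77
ee_pos: [0.6978, 0.1914, 0.0479]
tcp_rot: [-179.0, 9.6, 179.2]
wrist_force: [4.2, 2.3, -5.3]
opening: 0.0131
```

servo_tool --moves '[[[0,0,0,0.2,1.0,0,0.8],[0,0,0,0.2,1.0,0,0.8],[0,0,0,0,1.0,0,0.8]]]'

```text
time: 5.02
ee_pos: [0.6982, 0.1918, 0.0477]
tcp_rot: [-176.0, 10.1, 178.1]
wrist_force: [-14.7, -53.7, 12.8]
opening: 0.0131
```

```bash
python3 - <<'E'
from h import *
o=bot.get_obs();print(o["q"],o["ee_pos"],o["wrist_force"])
cv2.imwrite("pics/w3.png",imaging.camera("wrist"))
E
```

```text
[18.20684894 20.80363506  7.723013   68.77805034 -7.25643919 19.90421388] [0.69822738 0.19176223 0.04774452] [-14.6686685  -53.6921141   12.82430865]
```

View pics/w3.png

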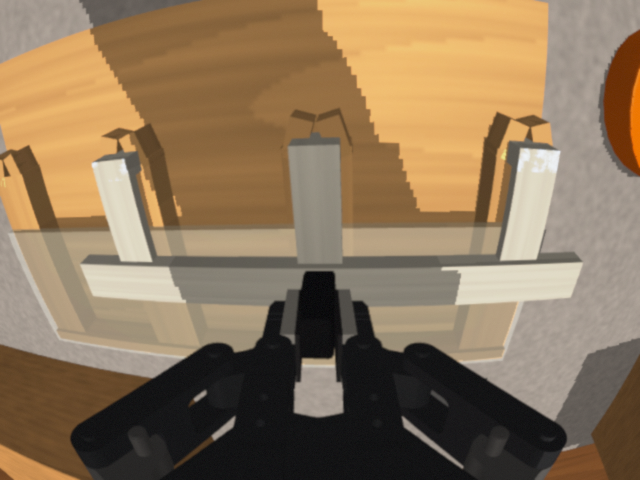

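servo_tool --moves '[[[0,0,0,0,0,0,0.8],[0,0,0,0,0,0,0.8],[0,0,0,0,0,0,4],[0,0,0,0,0,0,4],[0,0,0,0,0,-2,4],[0,0,0,0,0,-3,5],[0.03,0.08,0,0,0,-3,7],[0.03,0.08,0,2,-2,-2,8.5]]]'

```text
time: 5.73
ee_pos: [0.6554, 0.1847, 0.1386]
tcp_rot: [-172.5, 0.6, 177.5]
wrist_force: [1.7, 0.5, 0.4]
opening: 0.0723
```

```bash
python3 - <<'E'
from h import *
o=bot.get_obs();print(o["q"],o["ee_pos"],o["wrist_force"])
cv2.imwrite("pics/w4.png",imaging.camera("wrist"))
E
```

```text
[18.74865397 24.91939847 23.62057441 90.91486515 -7.2041742  21.3768431 ] [0.65540114 0.18471822 0.13858908] [1.71631803 0.46807079 0.35295398]
```

View pics/w4.png

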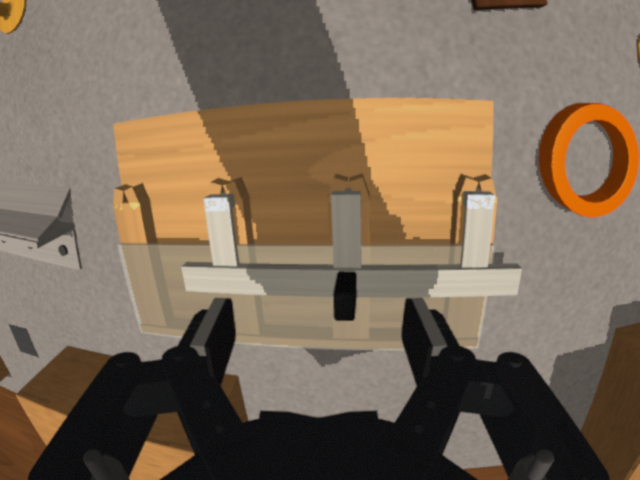

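servo_tool --moves '[[[-0.065,0,-0.107,0,0,0,8.5],[-0.065,0,-0.107,0,0,0,8.5],[0,0,0,3.2,2.6,0,8.5],[0,0,0,3.2,2.6,0,8.5],[0,0,0,3.2,2.6,0,8.5],[0,0,0,3.2,2.6,0,8.5],[0,0,0,3.2,2.6,0,8.5],[0,0,0,3.0,2.6,0,8.5],[0,0,0,0,0,0,8.5]]]'

```text
time: 6.53
ee_pos: [0.433, 0.3101, 0.145]
tcp_rot: [179.6, -0.1, -169.4]
wrist_force: [0.3, -0.2, 0.0]
opening: 0.0851
```

```bash
cat >> h.py <<'E'
def d(p,yaw=None):
    o=bot.get_obs(); Rt=R.from_euler('xyz',o["tcp_rot"],degrees=True)
    print("t",round(o["time"],2),"pos",o["ee_pos"].round(4),"rpy",o["tcp_rot"].round(1),"q",o["q"].round(0),"F",o["wrist_force"].round(1))
    if yaw is not None:
        Rg=R.from_euler('xyz',[180,0,yaw],degrees=True)
        rv=(Rt.inv()*Rg).as_rotvec(); print("turn (tool, rad)",rv.round(3)); 
        print("shift in goal axes cm",(Rg.inv().apply(np.array(p)-o["ee_pos"])*100).round(2))
    print("shift in tool axes cm",(Rt.inv().apply(np.array(p)-o["ee_pos"])*100).round(2))
E
python3 - <<'E'
from h import *
cv2.imwrite("pics/w5.png",imaging.camera("wrist"))
d((.4415,.3103,.06),189.8)
E
```

```text
t 6.58 pos [0.435  0.3093 0.1451] rpy [ 179.7   -0.  -169.4] q [35.  2. -3. 85.  0. 25.] F [ 1.9  0.3 -0.5]
turn (tool, rad) [ 0.006 -0.001  0.015]
shift in goal axes cm [-0.65 -0.01  8.51]
shift in tool axes cm [-0.66 -0.07  8.51]
```

View pics/w5.png

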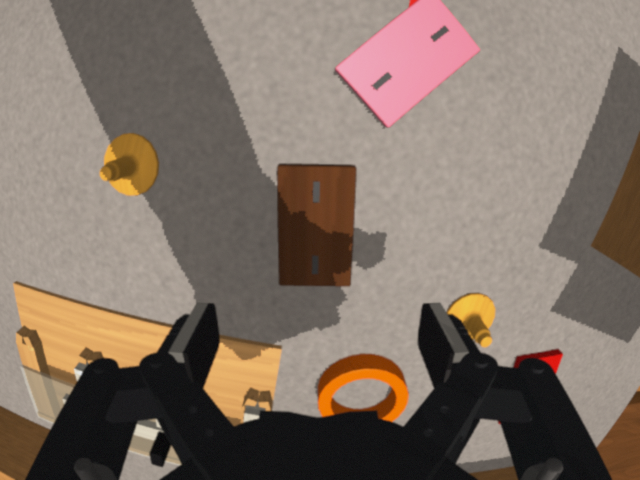

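```bash
python3 - <<'E'
from h import *
P=[unproj("wrist",p,.012) for p in [(278,164),(356,165),(352,285),(279,285)]]
print(np.round(P,4)); print(np.mean(P,0))
a=(P[3]+P[2]-P[0]-P[1]); print(np.degrees(np.arctan2(a[1],a[0])))
E
```

```text
[[0.3983 0.2727 0.012 ]
 [0.3883 0.3304 0.012 ]
 [0.4863 0.3486 0.012 ]
 [0.4974 0.2888 0.012 ]]
[0.4425982 0.3101135 0.012    ]
9.87294025815881
```

servo_tool --moves '[[[0,0,0.015,-0.7,0,3,8],[0,0,0,-0.2,0,3.5,7.5],[0,0,0,0,0,3,7.5],[0,0,0,0,0,2,7.5],[0,0,0,0,0,0,7.5]]]'

```text
time: 7.0
ee_pos: [0.4476, 0.3165, 0.03]
tcp_rot: [179.4, 0.7, -169.9]
wrist_force: [-0.3, 0.0, -0.0]
opening: 0.0749
```

```bash
python3 - <<'E'
from h import *
cv2.imwrite("pics/w6.png",imaging.camera("wrist"))
d((.4425,.310,.005),189.8)
E
```

```text
t 7.05 pos [0.4481 0.3167 0.0319] rpy [ 179.3    0.8 -169.9] q [ 35.   5. -12.  72.   0.  25.] F [ 0.  -0.5  0.4]
turn (tool, rad) [0.012 0.014 0.006]
shift in goal axes cm [ 0.67 -0.57  2.69]
shift in tool axes cm [ 0.71 -0.6   2.67]
```

View pics/w6.png

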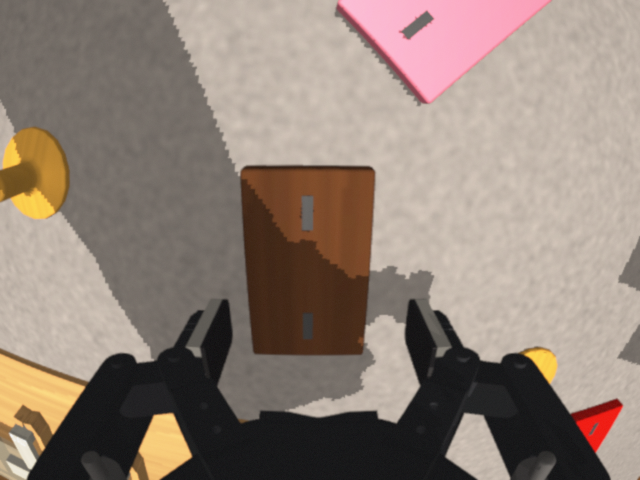

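servo_tool --moves '[[[0.01,0.014,0.005,0.7,-0.6,0.8,7.5],[0,0,0,0,0,0.5,7.5],[0,0,0,0,0,0.3,7.5],[0,0,0,0,0,0,7.5]]]'

```text
time: 7.38
ee_pos: [0.4449, 0.3103, 0.0191]
tcp_rot: [179.8, 0.2, -170.2]
wrist_force: [0.6, 0.1, -0.6]
opening: 0.0751
```

```bash
python3 - <<'E'
from h import *
d((.4425,.310,.005),189.8)
E
```

```text
t 7.38 pos [0.4449 0.3103 0.0191] rpy [ 179.8    0.2 -170.2] q [ 35.   5. -13.  71.   0.  25.] F [ 0.6  0.1 -0.6]
turn (tool, rad) [ 0.003  0.004 -0.   ]
shift in goal axes cm [0.24 0.01 1.41]
shift in tool axes cm [0.24 0.01 1.41]
```

servo_tool --moves '[[[0,0,0,0.2,0,0.8,7.2],[0,0,0,0,0,0.5,7.2],[0,0,0,0,0,0.3,7.2],[0,0,0,0,0,0.3,7.2],[0,0,0,0,0,0.2,7.2]]]'

```text
time: 7.8
ee_pos: [0.4444, 0.311, -0.0012]
tcp_rot: [179.7, 0.5, -170.2]
wrist_force: [-0.3, -0.8, -0.3]
opening: 0.072
```

servo_tool --moves '[[[0,0,0,0.1,0,0.2,7.2],[0,0,0,0,0,0.2,7.2],[0,0,0,0,0,0.2,7.2]]]'

```text
time: 8.05
ee_pos: [0.4433, 0.3109, -0.0079]
tcp_rot: [179.7, 0.5, -170.2]
wrist_force: [0.7, -0.6, 0.3]
opening: 0.0723
```

servo_tool --moves '[[[0,0,0,0,0,-0.35,6.5],[0,0,0,0,0,0,5.5],[0,0,0,0,0,0,5.5],[0,0,0,0,0,0,5.5]]]' --force 40

```text
time: 8.38
ee_pos: [0.4436, 0.3109, -0.0033]
tcp_rot: [179.7, 0.5, -170.2]
wrist_force: [0.2, -0.4, -1.4]
opening: 0.0589
```

servo_tool --moves '[[[0,0,0,0,0,-1,5.5],[0,0,0,0,0,-2,5.5],[0,0,0.07,0,0,-3,5.5],[0,0,0.07,0,0,-3,5.5],[0,0,0.07,0,0,-2,5.5],[0,0,0.07,0,0,0,5.5],[0,0,0,0,0,0,5.5]]]' --force 50

```text
time: 8.97
ee_pos: [0.4406, 0.3089, 0.1121]
tcp_rot: [179.8, 0.2, 173.0]
wrist_force: [-0.5, 0.1, -2.0]
opening: 0.0584
```

```bash
python3 - <<'E'
from h import *
d((.5504,-.159,.11),173.5); print(bot.get_obs()["opening"])
E
```

```text
t 8.97 pos [0.4406 0.3089 0.1121] rpy [179.8   0.2 173. ] q [35.  2. -6. 82.  0. 42.] F [-0.5  0.1 -2. ]
turn (tool, rad) [ 0.004  0.003 -0.008]
shift in goal axes cm [-16.21 -45.25   0.21]
shift in tool axes cm [-16.58 -45.11   0.08]
0.058398627074201355
```

servo_tool --moves '[[[0,0,0,-1,-2,0,5.5],[0,0,0,-1.3,-3.5,0,5.5],[0,0,0,-1.3,-3.5,0,5.5],[0,0,0,-1.3,-3.5,0,5.5],[0,0,0,-1.3,-3.5,0,5.5],[0,0,0,-1.3,-3.5,0,5.5],[0,0,0,-1.3,-3.5,0,5.5],[0,0,0,-1.3,-3.5,0,5.5],[0,0,0,-1.3,-3.5,0,5.5],[0,0,0,-1.3,-3.5,0,5.5],[0,0,0,-1.3,-3.5,0,5.5],[0,0,0,-1.0,-2.5,0,5.5]]]'

```text
time: 9.97
ee_pos: [0.5479, -0.1124, 0.108]
tcp_rot: [179.7, -0.1, 175.5]
wrist_force: [0.5, -0.3, -1.0]
opening: 0.0582
```

```bash
python3 - <<'E'
from h import *
d((.5504,-.159,.05),173.5); print(bot.get_obs()["opening"])
E
```

```text
t 9.97 pos [ 0.5479 -0.1124  0.108 ] rpy [ 1.797e+02 -1.000e-01  1.755e+02] q [-12.   6.  -3.  82.   0.  -7.] F [ 0.5 -0.3 -1. ]
turn (tool, rad) [ 0.006 -0.002  0.034]
shift in goal axes cm [-0.77 -4.6   5.8 ]
shift in tool axes cm [-0.63 -4.66  5.77]
0.05822807315356629
```

servo_tool --moves '[[[0,0,0.034,-0.2,-1.6,0,5.5],[0,0,0,-0.3,-1.5,1,5.5],[0,0,0,-0.2,-1.2,2,5.5],[0,0,0,0,0,2,5.5],[0,0,0,0,0,0,5.5]]]'

```text
time: 10.38
ee_pos: [0.5502, -0.165, 0.0543]
tcp_rot: [179.7, -0.2, 173.7]
wrist_force: [-0.7, 0.9, -2.5]
opening: 0.0582
```

```bash
python3 - <<'E'
from h import *
cv2.imwrite("pics/w7.png",imaging.camera("wrist"))
d((.5504,-.159,.0),173.5); print(bot.get_obs()["opening"])
E
```

```text
t 10.43 pos [ 0.5507 -0.1651  0.0562] rpy [179.7  -0.2 173.7] q [-17.   9.  -5.  76.   0. -10.] F [-0.9  0.7 -1.5]
turn (tool, rad) [ 0.005 -0.003  0.003]
shift in goal axes cm [0.1  0.6  5.62]
shift in tool axes cm [0.08 0.57 5.62]
0.05823229454319341
```

View pics/w7.png

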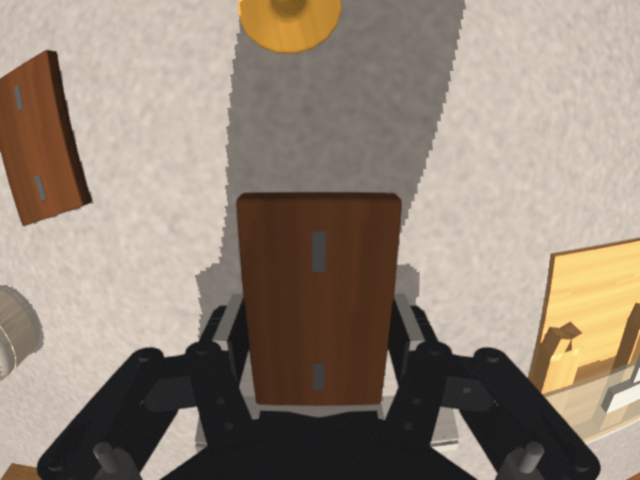

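servo_tool --moves '[[[0,0,0,0,0.6,2,5.5],[0,0,0,0,0,2,5.5],[0,0,0,0,0,0.8,5.5],[0,0,0,0,0,0.3,5.5],[0,0,0,0,0,0.2,5.5]]]'

```text
time: 10.85
ee_pos: [0.5534, -0.1577, 0.0076]
tcp_rot: [179.7, 0.1, 174.1]
wrist_force: [-0.8, -0.0, -2.0]
opening: 0.0584
```

servo_tool --moves '[[[0,0,0,0.1,0,0.4,5.5],[0,0,0,0,0,0.3,5.5],[0,0,0,0,0,0.2,5.5],[0,0,0,0,0,0.1,5.5]]]'

```text
time: 11.18
ee_pos: [0.5541, -0.1575, 0.0004]
tcp_rot: [179.8, 0.3, 174.2]
wrist_force: [-0.8, 0.1, -1.7]
opening: 0.0585
```

servo_tool --moves '[[[0,0,0,0,0,0.3,5.5],[0,0,0,0,0,0,7],[0,0,0,0,0,0,7.5],[0,0,0,0,0,-1,7.5],[0,0,0,0,0,-3,7],[0,0,0,3,0,-2,5],[0,0,0,3,0,0,3],[0,0,0,1.0,0,0,3],[0,0,0,0,0,0,3]]]'

```text
time: 11.93
ee_pos: [0.4838, -0.151, 0.0648]
tcp_rot: [179.9, 0.6, 174.2]
wrist_force: [-0.6, 0.8, -0.8]
opening: 0.0303
```

```bash
python3 - <<'E'
from h import *
im=imaging.camera("wrist")
cv2.imwrite("pics/w8.png",im)
d((.484,-.150,.004),173.5); print(bot.get_obs()["opening"])
E
```

```text
t 11.98 pos [ 0.4846 -0.1512  0.0648] rpy [179.9   0.6 174.2] q [-17.  -1. -15.  76.   0. -12.] F [ 0.5  0.2 -0. ]
turn (tool, rad) [0.003 0.011 0.012]
shift in goal axes cm [0.07 0.11 6.08]
shift in tool axes cm [0.14 0.09 6.07]
0.029884919210802708
```

View pics/w8.png

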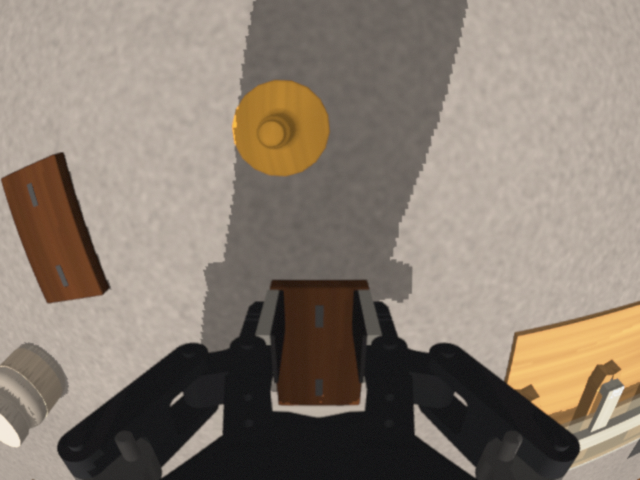

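```bash
python3 - <<'E'
from h import *
for p in [(273,281),(367,281)]: print(unproj("wrist",p,.012))
print(proj("wrist",(.484,-.150,.004)))
im=imaging.camera("top"); crop(im,340,160,460,260,6,"t3.png")
E
```

```text
[ 0.49683013 -0.17872465  0.012     ]
[ 0.50252458 -0.12352368  0.012     ]
[319.2205883  251.38348717]
```

View pics/t3.png

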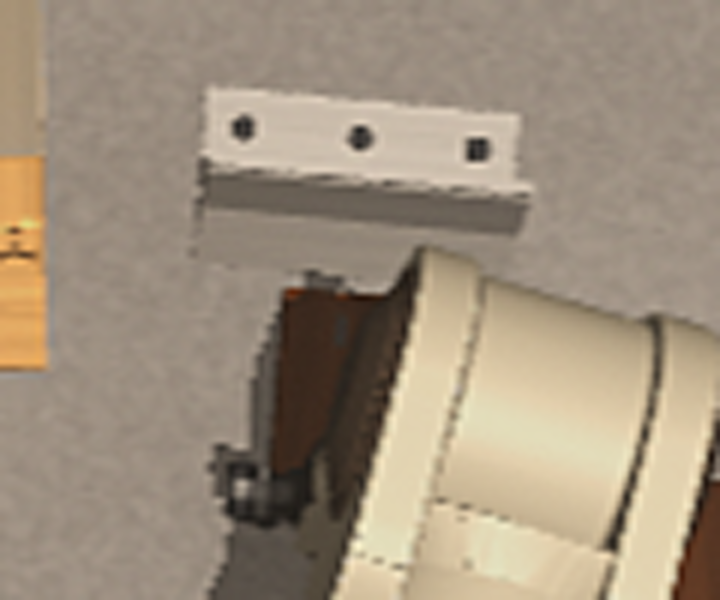

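servo_tool --moves '[[[0,0.01,0.01,0.8,0,1,3],[0,0,0,0,0,2,3],[0,0,0,0,0,1.8,3],[0,0,0,0,0,0,3]]]'

```text
time: 12.37
ee_pos: [0.4793, -0.1506, 0.0137]
tcp_rot: [179.9, 0.1, 173.6]
wrist_force: [-0.3, -0.0, -1.3]
opening: 0.0297
```

```bash
python3 - <<'E'
from h import *
d((.478,-.150,.004),173.5); print(bot.get_obs()["opening"])
E
```

```text
t 12.37 pos [ 0.4793 -0.1506  0.0137] rpy [1.799e+02 1.000e-01 1.736e+02] q [-18.   0. -19.  71.   0. -11.] F [-0.3 -0.  -1.3]
turn (tool, rad) [0.002 0.001 0.001]
shift in goal axes cm [0.13 0.04 0.97]
shift in tool axes cm [0.13 0.04 0.97]
0.02965240169091001
```

servo_tool --moves '[[[0,0,0,0,0,0.6,3],[0,0,0,0,0,0.4,3],[0,0,0,-1,0,0.1,3],[0,0,0,-1,0,0,3],[0,0,0,-1,0,0,3],[0,0,0,-1,0,0,3],[0,0,0,-1,0,0,3]]]'

```text
time: 12.95
ee_pos: [0.5285, -0.1558, 0.0001]
tcp_rot: [179.8, -0.5, 173.5]
wrist_force: [-4.0, -0.1, -1.6]
opening: 0.0301
```

servo_tool --moves '[[[0,0,0,-1,0,-0.2,3],[0,0,0,-1,0,0,3],[0,0,0,-1,0,0,3],[0,0,0,-0.6,0,0,3]]]'

```text
time: 13.28
ee_pos: [0.5665, -0.1599, 0.0009]
tcp_rot: [179.8, -0.7, 173.5]
wrist_force: [-1.6, 0.2, -1.4]
opening: 0.03
```

```bash
python3 - <<'E'
from h import *
cv2.imwrite("pics/w9.png",imaging.camera("wrist"));im=imaging.camera("scene"); crop(im,200,250,400,400,4,"s9.png")
d((.59,-.150,.004),173.5)
E
```

```text
t 13.38 pos [ 0.5665 -0.16    0.0009] rpy [179.8  -0.7 173.5] q [-16.  13.  -7.  71.   0.  -9.] F [-0.6 -0.1 -0.3]
turn (tool, rad) [ 0.003 -0.012 -0.   ]
shift in goal axes cm [-2.23  1.26 -0.31]
shift in tool axes cm [-2.22  1.26 -0.33]
```

View pics/w9.png

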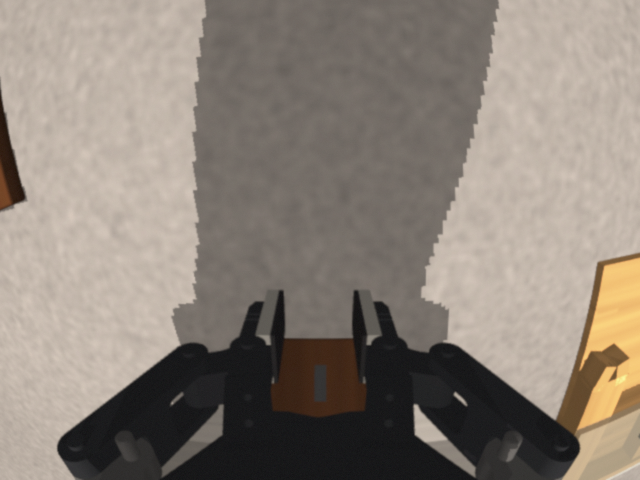

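View pics/s9.png

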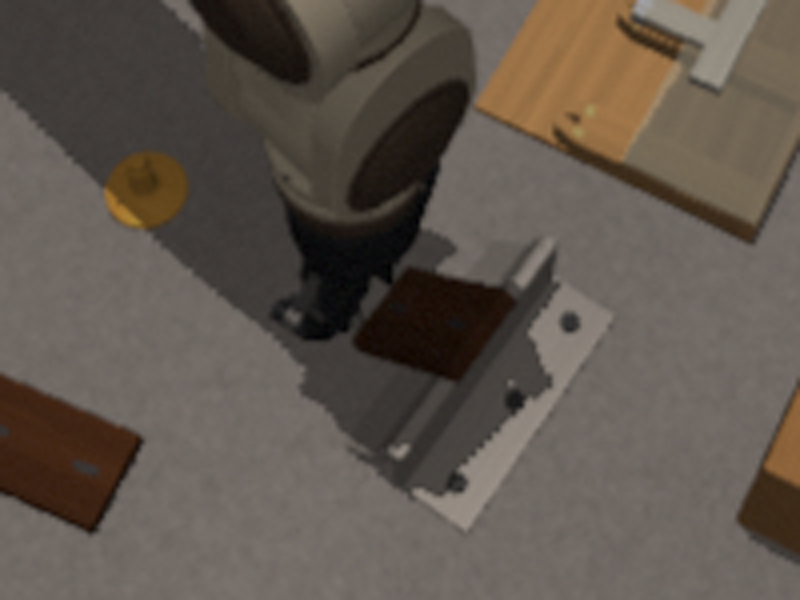

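servo_tool --moves '[[[0,0,0,-0.8,0,-0.1,3],[0,0,0,-0.8,0,0,3],[0,0,0,-0.6,0,0,3]]]'

```text
time: 13.63
ee_pos: [0.5876, -0.1623, 0.0016]
tcp_rot: [179.8, -0.8, 173.5]
wrist_force: [-0.9, -0.6, -0.9]
opening: 0.0302
```

```bash
python3 - <<'E'
from h import *
cv2.imwrite("pics/w10.png",imaging.camera("wrist"));im=imaging.camera("scene"); crop(im,200,250,400,400,4,"s10.png")
d((.59,-.150,.004),173.5)
E
```

```text
t 13.73 pos [ 0.5881 -0.1624  0.0016] rpy [179.8  -0.8 173.5] q [-15.  16.  -3.  72.   0.  -9.] F [ 0.1  0.4 -0.3]
turn (tool, rad) [ 0.003 -0.014 -0.   ]
shift in goal axes cm [-0.05  1.25 -0.24]
shift in tool axes cm [-0.04  1.25 -0.23]
```

View pics/s10.png

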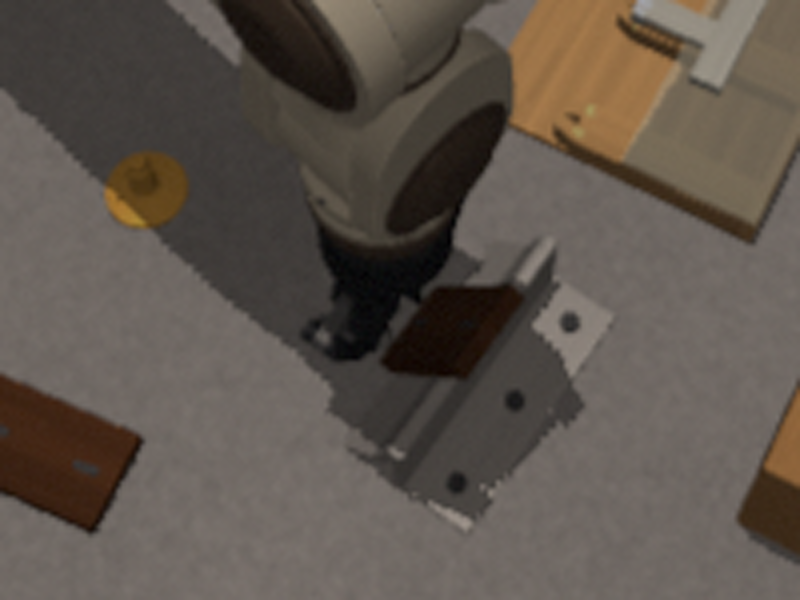

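View pics/w10.png

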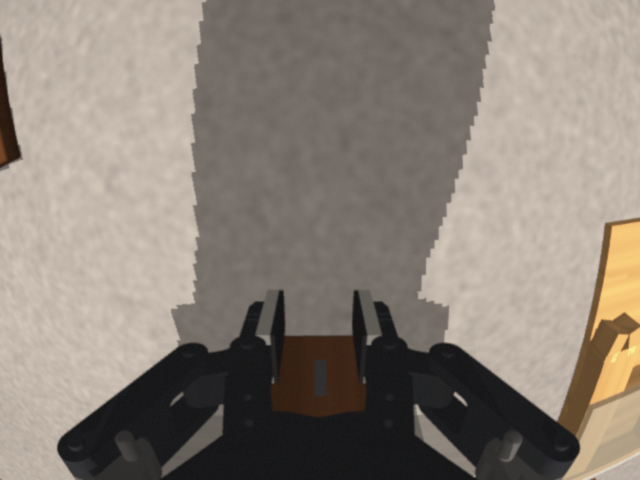

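servo_tool --moves '[[[0,0,0,-0.5,0,0,3],[0,0,0,-0.4,0,0,3],[0,0,0,0,0,0,3]]]'

```text
time: 13.98
ee_pos: [0.5903, -0.1626, 0.0014]
tcp_rot: [179.8, -1.6, 173.4]
wrist_force: [-0.0, 0.5, -0.3]
opening: 0.03
```

```bash
python3 - <<'E'
from h import *
im=imaging.camera("scene"); crop(im,200,250,400,400,4,"s11.png")
im=imaging.camera("top"); crop(im,340,160,460,260,6,"t11.png")
d((.59,-.150,.004),173.5)
E
```

```text
t 14.08 pos [ 0.5906 -0.1627  0.0012] rpy [179.8  -1.6 173.4] q [-15.  17.  -2.  73.  -0.  -9.] F [-6.4  0.5  3. ]
turn (tool, rad) [ 0.003 -0.027 -0.001]
shift in goal axes cm [ 0.21  1.25 -0.28]
shift in tool axes cm [ 0.22  1.25 -0.27]
```

View pics/s11.png

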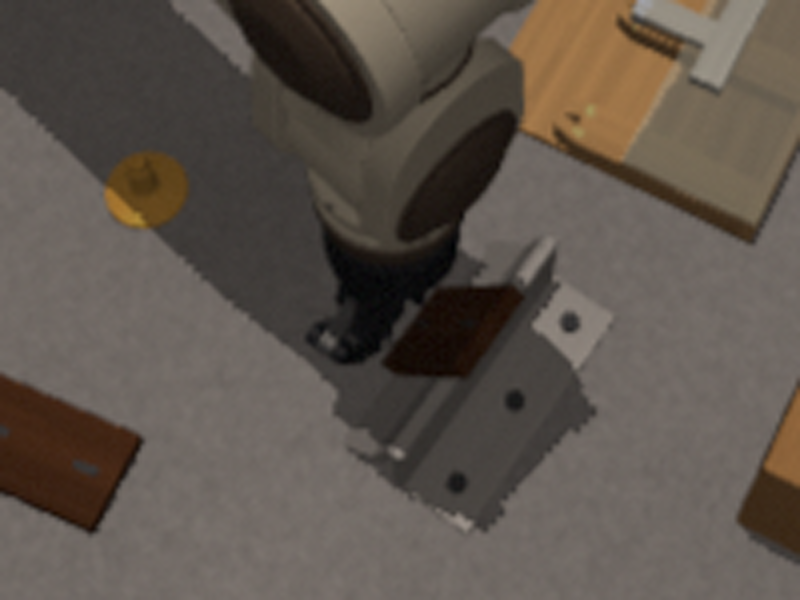

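View pics/t11.png

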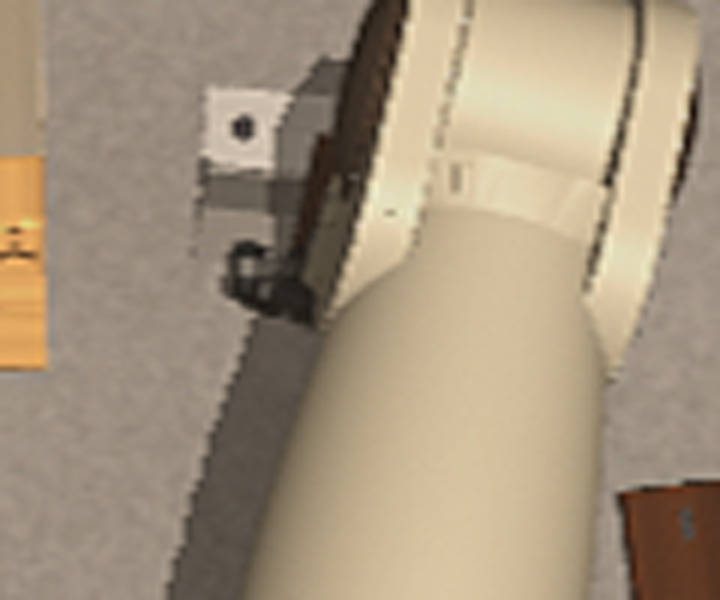

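servo_tool --moves '[[[0,0,0,0.5,0,0,3],[0,0,0,1.5,0,0,3],[0,0,0,2,0,-1,3],[0,0,0,1,0,-3,2],[0,0.02,0,0,0,-4,0],[0,0,0,0,0,-4,0],[0,0,0,0,0,-4,0]]]'

```text
time: 14.67
ee_pos: [0.5393, -0.1565, 0.1581]
tcp_rot: [179.6, -3.4, 173.5]
wrist_force: [1.0, -0.4, -0.7]
opening: 0.0
```

```bash
python3 - <<'E'
from h import *
im=imaging.camera("scene"); crop(im,200,250,400,400,4,"s12.png")
cv2.imwrite("pics/w12.png",imaging.camera("wrist"))
d((.59,-.150,.004),173.5)
E
```

```text
t 14.77 pos [ 0.5426 -0.1574  0.1641] rpy [179.8  -2.8 173.4] q [-16.   9.   7.  91.  -0. -10.] F [ 0.8 -0.2 -1.5]
turn (tool, rad) [ 0.004 -0.049 -0.001]
shift in goal axes cm [-4.62  1.27 16.01]
shift in tool axes cm [-5.39  1.21 15.78]
```

View pics/s12.png

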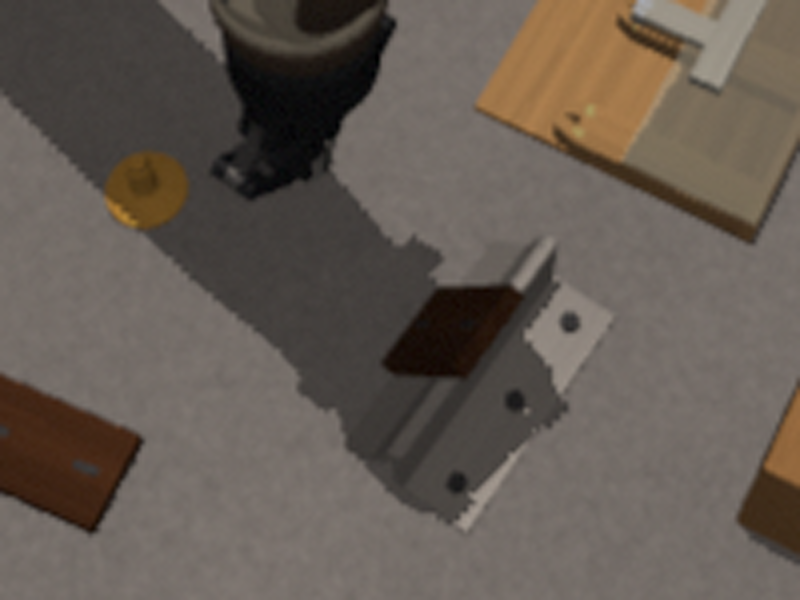

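View pics/w12.png

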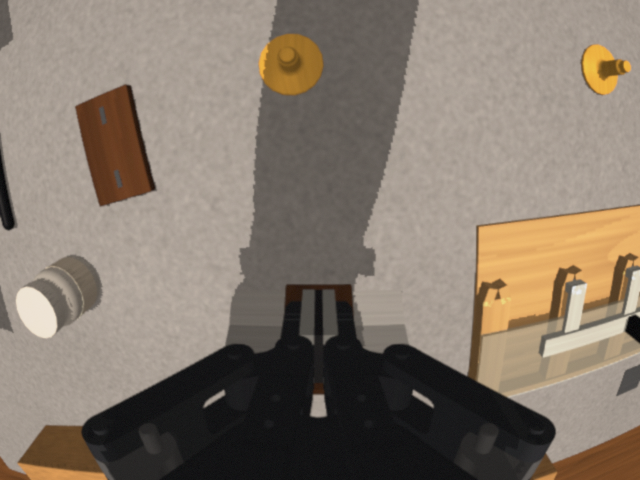

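```bash
python3 - <<'E'
from h import *
F=np.array([.612,-.166,0]); a=np.radians(-6.3); dx=np.array([np.cos(a),np.sin(a),0]); dy=np.array([-np.sin(a),np.cos(a),0]); z=np.array([0,0,1.])
for th in (45,55,62):
    t=np.radians(th); L=np.cos(t)*dx+np.sin(t)*z; N=-np.sin(t)*dx+np.cos(t)*z
    for off in (0,.01):
      for nm,u,n in [("lowback",0,.012),("topback",.1,.012)]:
        print(th,off,nm,[tuple((( proj("scene",F-off*dx+L*u+N*n+dy*s)-[200,250])*4).round()) for s in (.03,-.03)])
E
```

```text
45 0 lowback [(np.float64(434.0), np.float64(288.0)), (np.float64(377.0), np.float64(366.0))]
45 0 topback [(np.float64(534.0), np.float64(309.0)), (np.float64(475.0), np.float64(394.0))]
45 0.01 lowback [(np.float64(421.0), np.float64(280.0)), (np.float64(364.0), np.float64(356.0))]
45 0.01 topback [(np.float64(520.0), np.float64(300.0)), (np.float64(460.0), np.float64(383.0))]
55 0 lowback [(np.float64(433.0), np.float64(288.0)), (np.float64(375.0), np.float64(365.0))]
55 0 topback [(np.float64(513.0), np.float64(289.0)), (np.float64(453.0), np.float64(373.0))]
55 0.01 lowback [(np.float64(420.0), np.float64(279.0)), (np.float64(362.0), np.float64(356.0))]
55 0.01 topback [(np.float64(499.0), np.float64(280.0)), (np.float64(438.0), np.float64(363.0))]
62 0 lowback [(np.float64(432.0), np.float64(288.0)), (np.float64(374.0), np.float64(365.0))]
62 0 topback [(np.float64(497.0), np.float64(275.0)), (np.float64(436.0), np.float64(359.0))]
62 0.01 lowback [(np.float64(419.0), np.float64(279.0)), (np.float64(361.0), np.float64(356.0))]
62 0.01 topback [(np.float64(483.0), np.float64(266.0)), (np.float64(422.0), np.float64(349.0))]
```

servo_tool --moves '[[[0,-0.049,0,-2,0,0,0],[0,0,0,-4,0,0,0],[0,0,0,-4,0,0,0],[0,0,0,-4,0,0,0],[0,0,0,-1.5,0,0,0],[0,0,0,0,0,0,0]]]'

```text
time: 15.27
ee_pos: [0.7011, -0.1756, 0.1663]
tcp_rot: [179.8, 0.6, 173.4]
wrist_force: [0.4, -0.1, -0.4]
opening: -0.0
```

```bash
python3 - <<'E'
from h import *
d((.698,-.176,.066),173.5)
E
```

```text
t 15.27 pos [ 0.7011 -0.1756  0.1663] rpy [179.8   0.6 173.4] q [-14.  29.  32.  93.   0.  -8.] F [ 0.4 -0.1 -0.4]
turn (tool, rad) [ 0.004  0.011 -0.002]
shift in goal axes cm [ 0.3  -0.08 10.03]
shift in tool axes cm [ 0.41 -0.12 10.03]
```

servo_tool --moves '[[[0,0,0,0,0,3,0],[0,0,0,0,0,3,0],[0,0,0,0,0,2.2,0],[0,0,0,0,0,1,0],[0,0,0,0,0,0,0]]]'

```text
time: 15.68
ee_pos: [0.7026, -0.1754, 0.0713]
tcp_rot: [179.8, 0.9, 173.4]
wrist_force: [-0.6, 0.1, 0.4]
opening: -0.0
```

```bash
python3 - <<'E'
from h import *
d((.698,-.176,.066),173.5)
im=imaging.camera("scene"); crop(im,200,250,400,400,4,"s13.png")
E
```

```text
t 15.68 pos [ 0.7026 -0.1754  0.0713] rpy [179.8   0.9 173.4] q [-14.  28.  21.  82.   0.  -8.] F [-0.6  0.1  0.4]
turn (tool, rad) [ 0.003  0.016 -0.001]
shift in goal axes cm [ 0.45 -0.11  0.53]
shift in tool axes cm [ 0.46 -0.11  0.52]
```

View pics/s13.png

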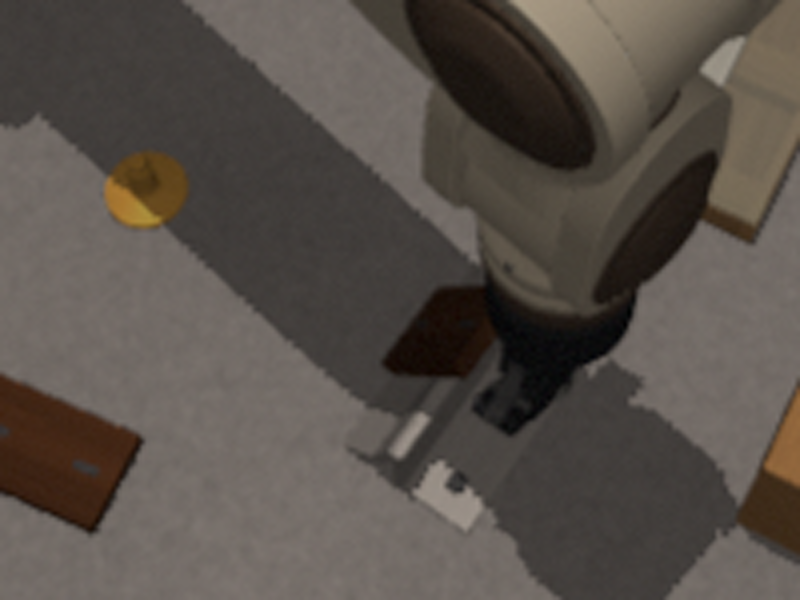

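servo_tool --moves '[[[0,0.015,0,1,0,0.3,0],[0,0,0,1,0,0,0],[0,0,0,1,0,0,0],[0,0,0,1,0,0,0],[0,0,0,1,0,0,0],[0,0,0,1,0,0,0],[0,0,0,0.6,0,0,0]]]'

```text
time: 16.32
ee_pos: [0.6355, -0.1685, 0.0815]
tcp_rot: [179.9, 0.7, 173.4]
wrist_force: [-0.3, 0.4, 0.0]
opening: 0.0
```

```bash
python3 - <<'E'
from h import *
d((.612,-.166,.068),173.5)
im=imaging.camera("scene"); crop(im,200,250,400,400,4,"s14.png")
E
```

```text
t 16.32 pos [ 0.6355 -0.1685  0.0815] rpy [179.9   0.7 173.4] q [-15.  19.   9.  80.   0.  -8.] F [-0.3  0.4  0. ]
turn (tool, rad) [ 0.001  0.012 -0.002]
shift in goal axes cm [ 2.37 -0.01  1.35]
shift in tool axes cm [ 2.38 -0.02  1.32]
```

View pics/s14.png

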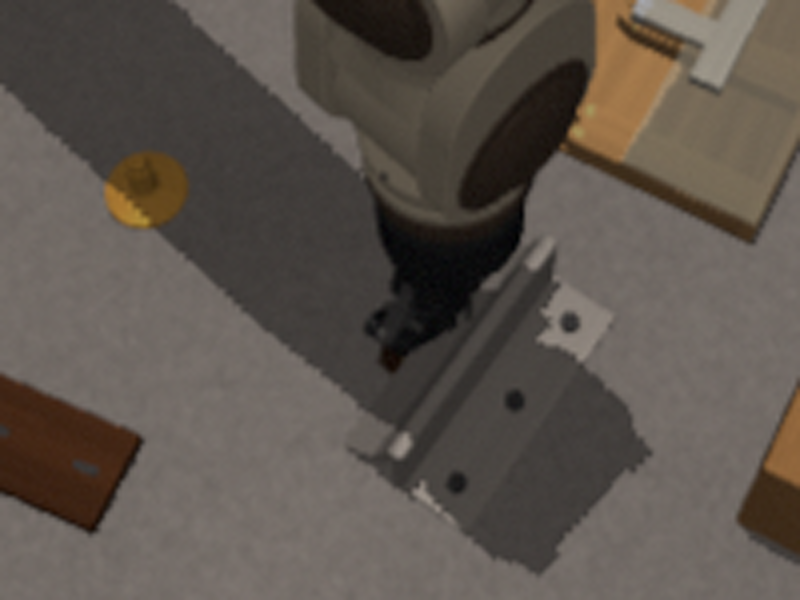

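servo_tool --moves '[[[0,0,0,0.8,0,0.2,0],[0,0,0,0.8,0,0.2,0],[0,0,0,0.8,0,0.2,0],[0,0,0,0.8,0,0.2,0],[0,0,0,0.8,0,0.2,0],[0,0,0,0.8,0,0,0],[0,0,0,0,0,0,0],[0,0,0,0,0,0,0]]]'

```text
time: 17.03
ee_pos: [0.5879, -0.1638, 0.0799]
tcp_rot: [-180.0, 1.3, 173.4]
wrist_force: [0.4, -0.3, 0.1]
opening: 0.0001
```

```bash
python3 - <<'E'
from h import *
d((.612,-.166,.068),173.5)
im=imaging.camera("scene"); crop(im,200,250,400,400,4,"s15.png")
E
```

```text
t 17.03 pos [ 0.5879 -0.1638  0.0799] rpy [-180.     1.3  173.4] q [-16.  12.   1.  78.   0.  -9.] F [ 0.4 -0.3  0.1]
turn (tool, rad) [-0.001  0.023 -0.002]
shift in goal axes cm [-2.42  0.05  1.19]
shift in tool axes cm [-2.39  0.06  1.24]
```

View pics/s15.png

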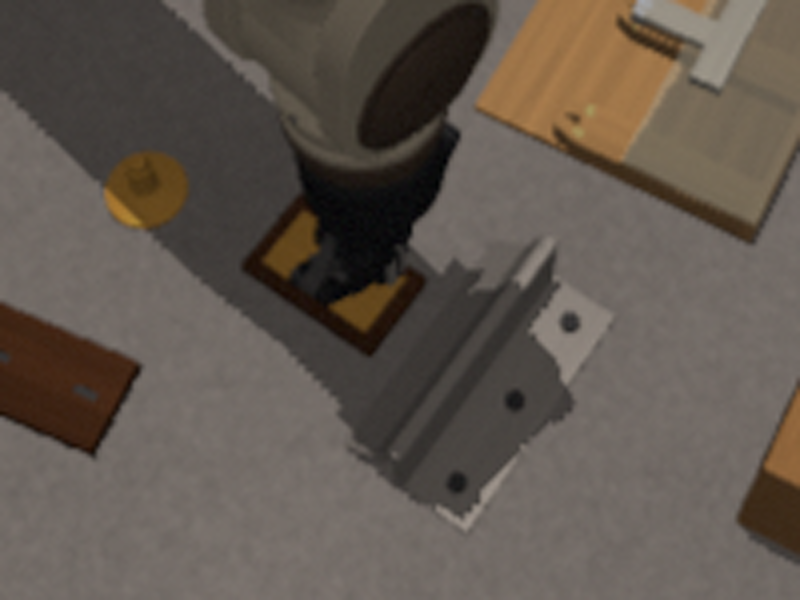

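servo_tool --moves '[[[0,0,0,0,0,-3,3],[0,0.02,0,2,0,-4,6],[0,0,0,2,0,-2,8.5],[0,0,0,0,0,0,8.5]]]'

```text
time: 17.42
ee_pos: [0.5458, -0.1585, 0.1711]
tcp_rot: [-180.0, -0.1, 173.4]
wrist_force: [0.4, 0.6, 0.5]
opening: 0.0481
```

```bash
python3 - <<'E'
from h import *
d((.612,-.166,.068),173.5)
cv2.imwrite("pics/w16.png",imaging.camera("wrist"))
E
```

```text
t 17.42 pos [ 0.5458 -0.1585  0.1711] rpy [-1.800e+02 -1.000e-01  1.734e+02] q [-16.   7.   5.  89.  -0. -10.] F [0.4 0.6 0.5]
turn (tool, rad) [-0.    -0.002 -0.001]
shift in goal axes cm [-6.660e+00  1.000e-02  1.031e+01]
shift in tool axes cm [-6.68  0.02 10.3 ]
```

View pics/w16.png

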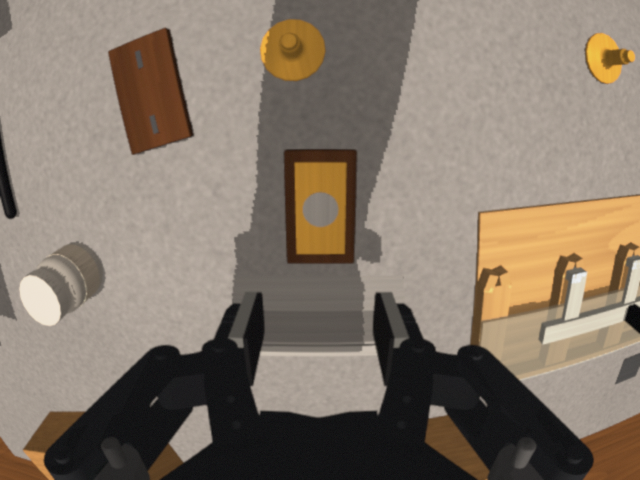

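```bash
cat >> h.py <<'E'
def quad(pts,z=.012,cam="wrist"):
    # rear-left.. order: top-left, top-right, bottom-right, bottom-left in the wrist image
    P=[unproj(cam,p,z) for p in pts]; c=np.mean(P,0); a=(P[3]+P[2]-P[0]-P[1])/2; w=(P[1]+P[2]-P[0]-P[3])/2
    print("centre",c.round(4),"yaw",round(np.degrees(np.arctan2(a[1],a[0])),1),"L",np.linalg.norm(a).round(4),"W",np.linalg.norm(w).round(4))
E
python3 - <<'E'
from h import *
quad([(285,150),(356,150),(354,263),(288,263)])
quad([(109,49),(168,28),(193,134),(133,154)])
E
```

```text
centre [ 0.5457 -0.156   0.012 ] yaw -6.2 L 0.099 W 0.0579
centre [ 0.4233 -0.289   0.012 ] yaw 5.8 L 0.0977 W 0.0598
```

servo_tool --moves '[[[0,0,0,1.5,0.3,3,8],[0,0,0,1.5,0.2,4,7.5],[0,0,0,0.4,0,4,7.5],[0,0,0,0,0,2.5,7.5],[0,0,0,0,0,0,7.5]]]'

```text
time: 17.88
ee_pos: [0.517, -0.1502, 0.0287]
tcp_rot: [-179.9, 0.3, 173.4]
wrist_force: [0.4, -0.5, -0.0]
opening: 0.0751
```

```bash
python3 - <<'E'
from h import *
d((.511,-.152,-.004),173.8)
cv2.imwrite("pics/w17.png",imaging.camera("wrist"))
E
```

```text
t 17.88 pos [ 0.517  -0.1502  0.0287] rpy [-179.9    0.3  173.4] q [-16.   4. -13.  72.  -0. -10.] F [ 0.4 -0.5 -0. ]
turn (tool, rad) [-0.001  0.006 -0.006]
shift in goal axes cm [ 0.58 -0.24  3.27]
shift in tool axes cm [ 0.59 -0.24  3.27]
```

View pics/w17.png

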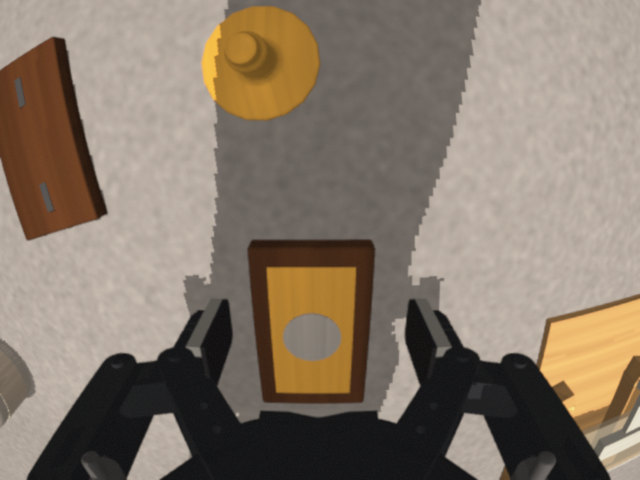

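servo_tool --moves '[[[0,0.006,-0.006,0.6,-0.3,1.2,7.2],[0,0,0,0,0,0.9,7.2],[0,0,0,0,0,0.6,7.2],[0,0,0,0,0,0.2,7.0],[0,0,0,0,0,0,5.5],[0,0,0,0,0,0,5.5],[0,0,0,0,0,0,5.5],[0,0,0,0,0,0,5.5]]]' --force 50

```text
time: 18.6
ee_pos: [0.5181, -0.1539, 0.0077]
tcp_rot: [-179.9, 0.5, 173.8]
wrist_force: [0.1, -0.2, -2.0]
opening: 0.0562
```

servo_tool --moves '[[[0,0,0,0,0,-0.3,7.2],[0,0,0,0,0,0,7.2],[0,0,0,0,0,0,7.2]]]'

```text
time: 18.85
ee_pos: [0.5189, -0.154, 0.0121]
tcp_rot: [-179.8, 0.7, 173.8]
wrist_force: [0.3, -0.2, 0.2]
opening: 0.0721
```

```bash
python3 - <<'E'
from h import *
d((.511,-.1525,-.006),173.8);print(bot.get_obs()["opening"])
cv2.imwrite("pics/w18.png",imaging.camera("wrist"))
E
```

```text
t 18.85 pos [ 0.5189 -0.154   0.0121] rpy [-179.8    0.7  173.8] q [-17.   5. -15.  70.  -0. -10.] F [ 0.3 -0.2  0.2]
turn (tool, rad) [-0.003  0.011 -0.   ]
shift in goal axes cm [0.8  0.07 1.81]
shift in tool axes cm [0.83 0.07 1.8 ]
0.07205119453638789
```

View pics/w18.png

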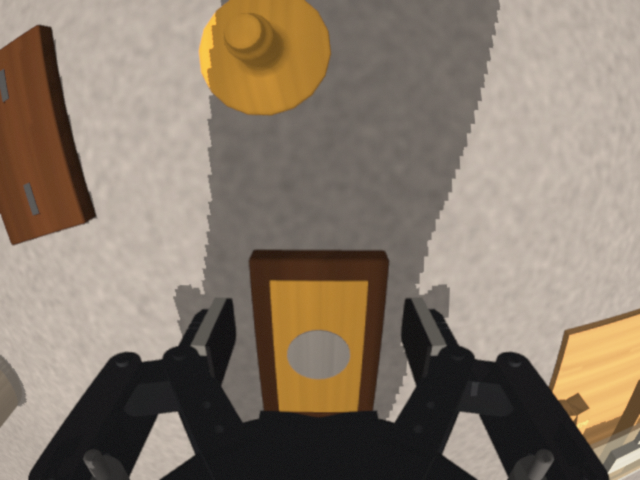

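servo_tool --moves '[[[0,0.01,0,0.9,0.1,0.6,7.2],[0,0,0,0.2,0,0.6,7.2],[0,0,0,0,0,0.5,7.2],[0,0,0,0,0,0.4,7.2],[0,0,0,0,0,0.2,7.2]]]'

```text
time: 19.32
ee_pos: [0.5079, -0.1519, -0.0085]
tcp_rot: [-179.8, 0.2, 173.8]
wrist_force: [-17.2, 1.6, 42.9]
opening: 0.072
```

servo_tool --moves '[[[0,0,0,0,0,-0.4,7.0],[0,0,0,0,0,0,6.4],[0,0,0,0,0,0,5.5],[0,0,0,0,0,0,5.5],[0,0,0,0,0,0,5.5]]]'

```text
time: 19.73
ee_pos: [0.5083, -0.152, -0.0033]
tcp_rot: [-179.8, 0.4, 173.8]
wrist_force: [-2.0, 0.3, 9.3]
opening: 0.0586
```

servo_tool --moves '[[[0,0,0,0,0,-1,5.5],[0,0,0,0,0,-2,5.5],[0,0,0,0,0,-3,5.5],[0,0,-0.06,0,0,-3,5.5],[0,0,-0.06,0,0,-1,5.5],[0,0,0,-1,3,0,5.5],[0,0,0,-1.5,4,0,5.5],[0,0,0,-1.5,4,0,5.5],[0,0,0,-1.5,3.5,0,5.5],[0,0,0,-1,3,0,5.5],[0,0,0,0,0,0,5.5]]]'

```text
time: 20.65
ee_pos: [0.5677, 0.0304, 0.0953]
tcp_rot: [-180.0, -0.3, -179.4]
wrist_force: [0.1, 0.8, -2.0]
opening: 0.0587
```

```bash
python3 - <<'E'
from h import *
d((.579,.053,.05),180.3);print(bot.get_obs()["opening"])
cv2.imwrite("pics/w19.png",imaging.camera("wrist"))
E
```

```text
t 20.65 pos [0.5677 0.0304 0.0953] rpy [-180.    -0.3 -179.4] q [ 3.  7. -2. 81. -0.  2.] F [ 0.1  0.8 -2. ]
turn (tool, rad) [-0.001 -0.006  0.005]
shift in goal axes cm [-1.14  2.26  4.53]
shift in tool axes cm [-1.18  2.25  4.53]
0.05869289529286119
```

View pics/w19.png

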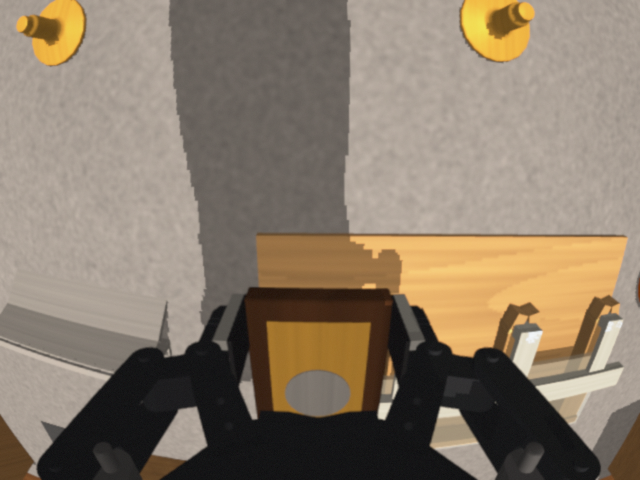

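```bash
python3 - <<'E'
from h import *
im=cv2.imread("pics/top0.png")
crop(im,240,180,350,205,7,"c3.png")
for x,y in [(150,265),(305,265),(459,262),(612,262)]:
    print(unproj("top",(220+(x+.5)/5-.5,150+(y+.5)/5-.5),.015))
E
```

```text
[0.62510235 0.28684799 0.015     ]
[0.62359705 0.19230353 0.015     ]
[0.62394796 0.09848492 0.015     ]
[0.6224649  0.00542109 0.015     ]
```

View pics/c3.png

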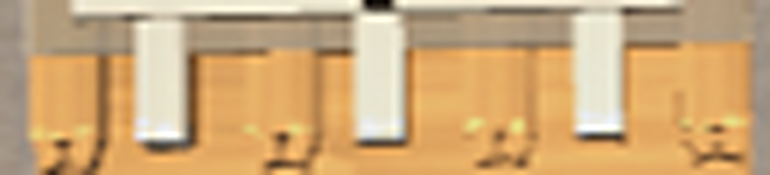

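```bash
python3 - <<'E'
from h import *
a=unproj("wrist",(257,234),.006);b=unproj("wrist",(625,235),.006);print(a,b,(a+b)/2)
quad([(247,291),(390,291),(375,410),(260,410)],.1)
E
```

```text
[ 0.56437628 -0.01214889  0.006     ] [0.56222221 0.29509412 0.006     ] [0.56329925 0.14147261 0.006     ]
centre [0.5935 0.029  0.1   ] yaw 0.2 L 0.0713 W 0.0604
```

servo_tool --moves '[[[0,0,0.005,-0.4,1.0,0,5.5],[0,0,0,-0.5,1.0,2,5.5],[0,0,0,-0.3,0.3,2,5.5],[0,0,0,0,0,1,5.5],[0,0,0,0,0,0,5.5]]]'

```text
time: 21.12
ee_pos: [0.5782, 0.0513, 0.0427]
tcp_rot: [-179.8, -0.5, -179.9]
wrist_force: [-0.6, 0.3, -2.0]
opening: 0.0586
```

```bash
python3 - <<'E'
from h import *
d((.579,.0525,.004),180.3);print(bot.get_obs()["opening"])
cv2.imwrite("pics/w20.png",imaging.camera("wrist"))
E
```

```text
t 21.12 pos [0.5782 0.0513 0.0427] rpy [-179.8   -0.5 -179.9] q [ 5. 10. -5. 75. -0.  5.] F [-0.6  0.3 -2. ]
turn (tool, rad) [-0.003 -0.009 -0.003]
shift in goal axes cm [-0.08  0.12  3.87]
shift in tool axes cm [-0.11  0.13  3.87]
0.05862594178479138
```

View pics/w20.png

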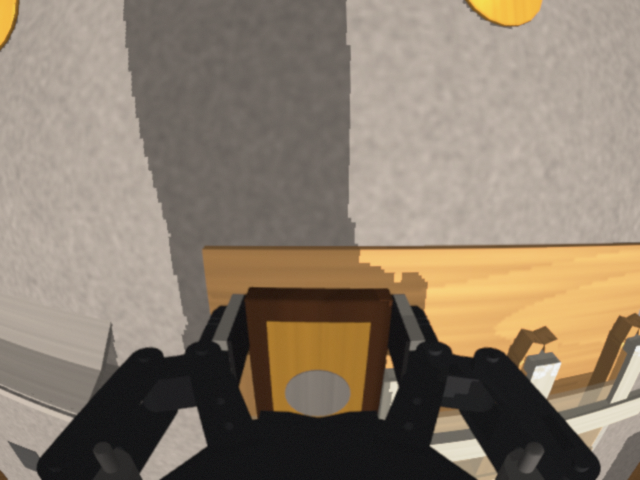

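servo_tool --moves '[[[0,-0.005,0,-0.1,0.1,1.5,5.5],[0,0,0,0,0,1,5.5],[0,0,0,0,0,0.6,5.5],[0,0,0,0,0,0.4,5.5],[0,0,0,0,0,0,5.5]]]'

```text
time: 21.58
ee_pos: [0.5804, 0.0498, 0.0113]
tcp_rot: [-179.9, 0.0, 179.9]
wrist_force: [-0.1, 2.8, -2.3]
opening: 0.0585
```

```bash
python3 - <<'E'
from h import *
d((.579,.0525,.004),180.3)
im=imaging.camera("scene"); crop(im,300,190,440,310,5,"s21.png")
E
```

```text
t 21.58 pos [0.5804 0.0498 0.0113] rpy [-179.9    0.   179.9] q [ 5. 11. -8. 71. -0.  5.] F [-0.1  2.8 -2.3]
turn (tool, rad) [-0.002  0.    -0.006]
shift in goal axes cm [0.14 0.27 0.73]
shift in tool axes cm [0.14 0.27 0.73]
```

View pics/s21.png

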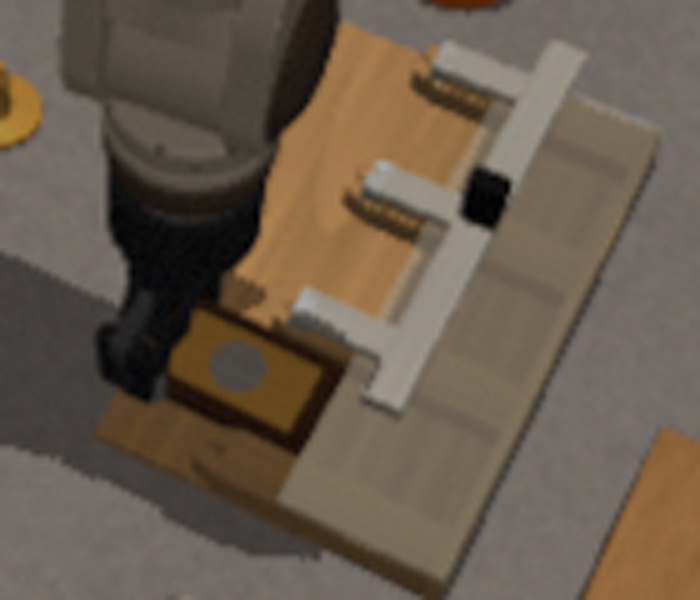

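servo_tool --moves '[[[0,0,-0.005,0,0.25,0,5.5],[0,0,0,0,0.05,0.4,5.5],[0,0,0,0,0,0.3,5.5],[0,0,0,0,0,0.1,5.5]]]'

```text
time: 21.97
ee_pos: [0.5816, 0.0529, 0.0053]
tcp_rot: [-179.9, 0.2, -179.8]
wrist_force: [-0.3, 0.1, -2.2]
opening: 0.0584
```

servo_tool --moves '[[[0,0,0,0,0,0.3,5.5],[0,0,0,0,0,0.2,5.5],[0,0,0,0,0,0,5.5]]]'

```text
time: 22.22
ee_pos: [0.5821, 0.0529, 0.0035]
tcp_rot: [-179.9, 0.3, -179.8]
wrist_force: [0.1, 0.8, -2.5]
opening: 0.0586
```

servo_tool --moves '[[[0,0,0,-0.5,0,0.1,5.5],[0,0,0,-0.5,0,0,5.5],[0,0,0,-0.5,0,0,5.5],[0,0,0,0,0,0,5.5]]]'

```text
time: 22.55
ee_pos: [0.5989, 0.0529, 0.0028]
tcp_rot: [-179.9, 0.4, -179.8]
wrist_force: [-1.8, 0.9, 2.7]
opening: 0.0587
```

Release, rise, back off, close and come down behind it.

servo_tool --moves '[[[0,0,0,0,0,0,7.2],[0,0,0,0,0,0,7.2],[0,0,0,0,0,-1,7.2],[0,0,0,0.5,0,-3,6],[0,0,0,2.5,0,-1,3],[0,0,0,1.5,0,0,0],[0,0,0,0,0,0,0],[0,0,0,0,0,0,0]]]'

```text
time: 23.22
ee_pos: [0.5534, 0.0528, 0.0569]
tcp_rot: [-179.9, 0.5, -179.8]
wrist_force: [0.5, -0.2, 0.6]
opening: 0.0117
```

```bash
python3 - <<'E'
from h import *
d((.552,.0525,.012),180.3);print(bot.get_obs()["opening"])
cv2.imwrite("pics/w22.png",imaging.camera("wrist"))
E
```

```text
t 23.22 pos [0.5534 0.0528 0.0569] rpy [-179.9    0.5 -179.8] q [ 6.  6. -9. 75. -0.  5.] F [ 0.5 -0.2  0.6]
turn (tool, rad) [-0.002  0.008 -0.001]
shift in goal axes cm [ 0.14 -0.03  4.49]
shift in tool axes cm [ 0.18 -0.02  4.48]
0.01171013907252783
```

View pics/w22.png

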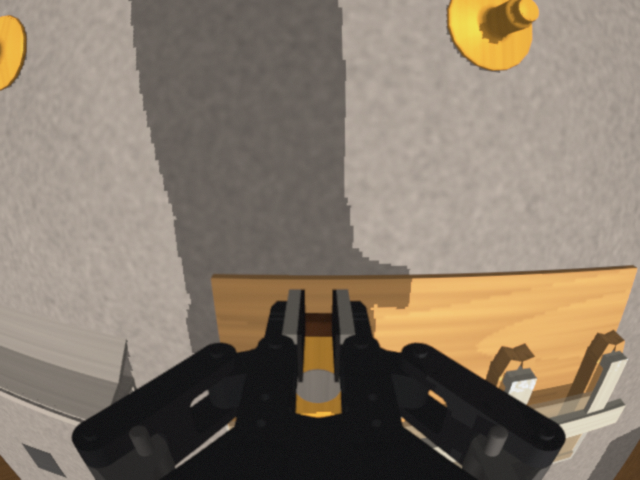

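servo_tool --moves '[[[0,0,0,0,0,1.5,0],[0,0,0,0,0,1.5,0],[0,0,0,0,0,1,0],[0,0,0,0,0,0.4,0],[0,0,0,0,0,0,0]]]'

```text
time: 23.68
ee_pos: [0.5572, 0.0528, 0.0114]
tcp_rot: [-179.9, 0.6, -179.8]
wrist_force: [-0.0, -0.0, 0.6]
opening: 0.0001
```

servo_tool --moves '[[[0,0,0,-0.8,0,0,0],[0,0,0,-0.9,0,0.1,0],[0,0,0,-0.9,0,0,0],[0,0,0,-0.9,0,0,0],[0,0,0,-0.9,0,0,0],[0,0,0,-0.9,0,0,0],[0,0,0,-0.8,0,0,0],[0,0,0,-0.5,0,0,0],[0,0,0,-0.4,0,0,0],[0,0,0,0,0,0,0]]]'

```text
time: 24.52
ee_pos: [0.6378, 0.0529, 0.0131]
tcp_rot: [-179.9, 0.7, -179.8]
wrist_force: [-0.1, 0.2, -0.2]
opening: 0.0003
```

servo_tool --moves '[[[0,0,0,-0.3,0,0,0],[0,0,0,-0.3,0,0,0],[0,0,0,-0.3,0,0,0]]]'

```text
time: 24.77
ee_pos: [0.6444, 0.0529, 0.0129]
tcp_rot: [-179.9, 0.3, -179.8]
wrist_force: [-26.1, 0.3, 13.0]
opening: -0.0
```

servo_tool --moves '[[[0,0,0,0.3,0,0,0],[0,0,0,1.5,0,-0.5,0],[0,0,0,3,0,-3,2],[0,0,0,4,-1,-3,5],[0,0,0,3,-2.5,-1,8],[0,0,0,2,-3.5,0,8],[0,0,0,2,-3.6,0,8],[0,0,0,2,-3.6,0,8],[0,0,0,2,-3.6,0,8],[0,0,0,2,-3.6,0,8]]]'

```text
time: 25.6
ee_pos: [0.4298, -0.1602, 0.0878]
tcp_rot: [-179.7, 0.8, -179.1]
wrist_force: [0.1, -0.1, -0.0]
opening: 0.08
```

```bash
python3 - <<'E'
from h import *
d((.4233,-.289,.1),185.8);print(bot.get_obs()["opening"])
im=imaging.camera("scene"); crop(im,300,190,440,310,5,"s23.png")
im=imaging.camera("top"); cv2.imwrite("pics/t23.png",im)
cv2.imwrite("pics/w23.png",imaging.camera("wrist"))
E
```

```text
t 25.6 pos [ 0.4298 -0.1602  0.0878] rpy [-179.7    0.8 -179.1] q [-20.  -9. -19.  79.   0. -21.] F [ 0.1 -0.1 -0. ]
turn (tool, rad) [-0.005  0.014 -0.086]
shift in goal axes cm [  1.95 -12.75  -1.22]
shift in tool axes cm [  0.83 -12.88  -1.17]
0.07999320403689349
```

View pics/s23.png

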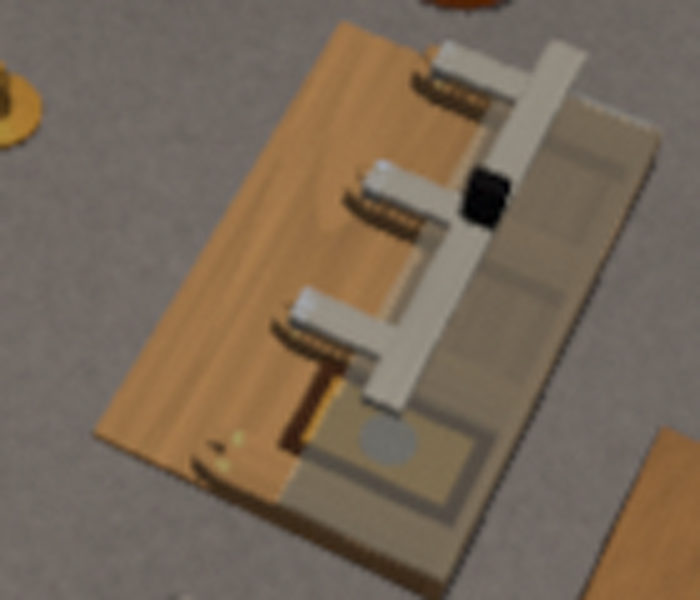

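View pics/t23.png

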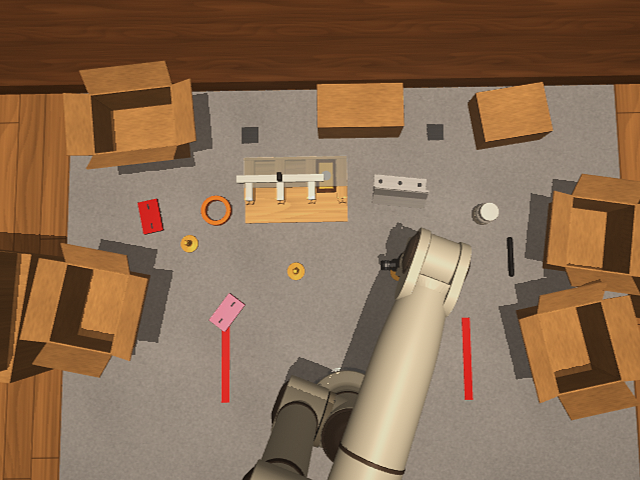

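servo_tool --moves '[[[0,0.01,-0.086,0,0,-2,8],[0,0,0,0.5,-3.4,-1,8],[0,0,0,0.5,-3.4,0,8],[0,0,0,0.5,-3.4,0,8],[0,0,0,0.4,-2.2,0,8],[0,0,0,0,0,0,8]]]'

```text
time: 26.25
ee_pos: [0.4266, -0.2877, 0.1215]
tcp_rot: [-179.5, 0.5, -173.8]
wrist_force: [0.4, -0.2, -0.3]
opening: 0.0799
```

```bash
python3 - <<'E'
from h import *
cv2.imwrite("pics/w24.png",imaging.camera("wrist"))
d((.4233,-.289,.1),185.8)
E
```

```text
t 26.3 pos [ 0.4267 -0.2863  0.1214] rpy [-179.6    0.5 -173.8] q [-34.  -1.  -9.  82.  -0. -40.] F [-0.1  1.3  0.5]
turn (tool, rad) [-0.007  0.009  0.007]
shift in goal axes cm [ 0.36 -0.23  2.14]
shift in tool axes cm [ 0.38 -0.21  2.14]
```

View pics/w24.png

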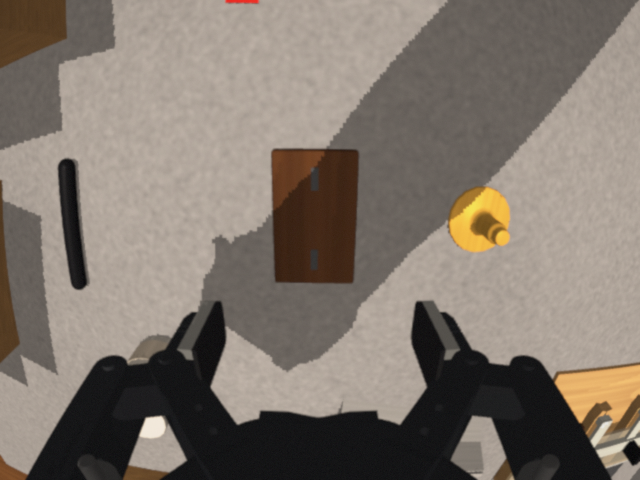

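```bash
python3 - <<'E'
from h import *
quad([(272,150),(358,150),(354,283),(275,282)])
E
```

```text
centre [ 0.4219 -0.2901  0.012 ] yaw 5.8 L 0.0998 W 0.0593
```

servo_tool --moves '[[[0,0.01,0.007,0.5,-0.4,2,7.5],[0,0,0,0.1,0,3.5,7.5],[0,0,0,0.1,0,3,7.2],[0,0,0,0.1,0,1.4,7.2],[0,0,0,0,0,0,7.2]]]'

```text
time: 26.72
ee_pos: [0.424, -0.2872, 0.0209]
tcp_rot: [-179.5, 0.2, -173.9]
wrist_force: [-1.0, 0.6, -0.2]
opening: 0.0724
```

```bash
python3 - <<'E'
from h import *
d((.4222,-.2899,-.004),185.8)
E
```

```text
t 26.72 pos [ 0.424  -0.2872  0.0209] rpy [-179.5    0.2 -173.9] q [-34.   1. -18.  71.  -0. -40.] F [-1.   0.6 -0.2]
turn (tool, rad) [-0.01   0.004  0.005]
shift in goal axes cm [ 0.2  -0.25  2.49]
shift in tool axes cm [ 0.21 -0.23  2.49]
```

servo_tool --moves '[[[-0.01,0.004,0.005,0.3,-0.3,0.8,7.2],[0,0,0,0,0,0.8,7.2],[0,0,0,0,0,0.5,7.2],[0,0,0,0,0,0.2,7.2],[0,0,0,0,0,0,7.2]]]'

```text
time: 27.13
ee_pos: [0.4239, -0.2885, -0.0012]
tcp_rot: [180.0, 0.1, -174.0]
wrist_force: [-0.3, 0.1, 0.5]
opening: 0.0718
```

servo_tool --moves '[[[0,0,0,0.1,-0.1,0.3,6.8],[0,0,0,0,0,0,5.5],[0,0,0,0,0,0,5.5],[0,0,0,0,0,0,5.5],[0,0,0,0,0,0,5.5]]]'

```text
time: 27.55
ee_pos: [0.4241, -0.2907, -0.0022]
tcp_rot: [-179.9, 0.2, -174.0]
wrist_force: [-1.1, 0.0, -0.6]
opening: 0.0585
```

servo_tool --moves '[[[0,0,0,0,0,-1,5.5],[0,0,0,0,0,-2,5.5],[0,0,0.073,0,0,-3,5.5],[0,0,0.073,0,0,-3,5.5],[0,0,0.073,0,0,-1,5.5],[0,0,0,0,0,0,5.5]]]'

```text
time: 28.05
ee_pos: [0.4219, -0.2894, 0.1034]
tcp_rot: [180.0, 0.1, 172.9]
wrist_force: [-0.6, -0.5, -2.2]
opening: 0.0586
```

```bash
python3 - <<'E'
from h import *
d((.551,-.159,.1),173.7);print(bot.get_obs()["opening"])
E
```

```text
t 28.05 pos [ 0.4219 -0.2894  0.1034] rpy [1.800e+02 1.000e-01 1.729e+02] q [-34.  -1. -10.  81.   0. -27.] F [-0.6 -0.5 -2.2]
turn (tool, rad) [ 0.001  0.001 -0.014]
shift in goal axes cm [-11.4   14.38   0.34]
shift in tool axes cm [-11.21  14.54   0.36]
0.05857720355013465
```

servo_tool --moves '[[[0,0,-0.014,-1.5,2,0,5.5],[0,0,0,-2.2,2.8,0,5.5],[0,0,0,-2.2,2.8,0,5.5],[0,0,0,-2.2,2.8,0,5.5],[0,0,0,-2.0,2.5,0,5.5],[0,0,0,-1.0,1.2,1,5.5],[0,0,0,0,0,2,5.5],[0,0,0,0,0,0,5.5]]]'

```text
time: 28.72
ee_pos: [0.5527, -0.1557, 0.0726]
tcp_rot: [-179.9, 0.2, 174.7]
wrist_force: [-1.1, 0.8, -2.4]
opening: 0.0585
```

```bash
python3 - <<'E'
from h import *
d((.550,-.159,.0),173.7);print(bot.get_obs()["opening"])
E
```

```text
t 28.72 pos [ 0.5527 -0.1557  0.0726] rpy [-179.9    0.2  174.7] q [-16.   8.  -4.  78.  -0. -10.] F [-1.1  0.8 -2.4]
turn (tool, rad) [-0.001  0.004  0.018]
shift in goal axes cm [ 0.23 -0.36  7.26]
shift in tool axes cm [ 0.26 -0.35  7.26]
0.05848847470849951
```

servo_tool --moves '[[[0,0,0.018,0.3,-0.35,2,5.5],[0,0,0,0,0,2,5.5],[0,0,0,0,0,1.5,5.5],[0,0,0,0,0,0.8,5.5],[0,0,0,0,0,0.4,5.5],[0,0,0,0,0,0,5.5]]]'

```text
time: 29.22
ee_pos: [0.5478, -0.1597, 0.0042]
tcp_rot: [-180.0, 0.1, 174.2]
wrist_force: [0.3, 0.4, -1.5]
opening: 0.0584
```

servo_tool --moves '[[[0,0,0,0,0,0.4,5.5],[0,0,0,0,0,0.3,5.5],[0,0,0,0,0,0,5.5]]]'

```text
time: 29.47
ee_pos: [0.5488, -0.1606, -0.0009]
tcp_rot: [-179.9, 0.2, 174.2]
wrist_force: [-1.2, -0.7, -1.1]
opening: 0.0585
```

servo_tool --moves '[[[0,0,0,0,0,0.2,5.5],[0,0,0,0,0,0,7],[0,0,0,0,0,0,7.5],[0,0,0,0,0,-1,7.5],[0,0,0,0,0,-3,7],[0,0,0,3,0,-2,5],[0,0,0,3,0,0,3],[0,0,0,1.6,0,0,3],[0,0,0,0,0,0,3]]]'

```text
time: 30.22
ee_pos: [0.4729, -0.1529, 0.0653]
tcp_rot: [-179.9, 0.6, 174.3]
wrist_force: [0.5, -0.6, -0.7]
opening: 0.0297
```

```bash
python3 - <<'E'
from h import *
cv2.imwrite("pics/w25.png",imaging.camera("wrist"))
d((.477,-.151,.004),173.7)
E
```

```text
t 30.27 pos [ 0.4742 -0.1531  0.0655] rpy [-179.8    0.6  174.2] q [-18.  -3. -16.  76.  -0. -12.] F [ 0.8 -0.2  0.3]
turn (tool, rad) [-0.003  0.011  0.01 ]
shift in goal axes cm [-0.26  0.24  6.15]
shift in tool axes cm [-0.19  0.26  6.15]
```

View pics/w25.png

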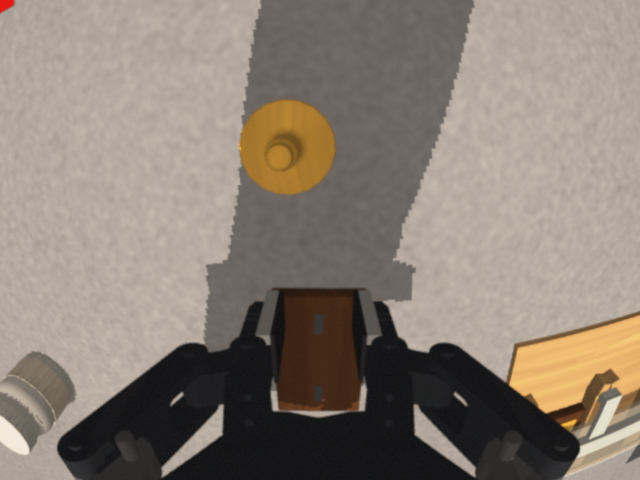

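Well centred. Down and push as before.

servo_tool --moves '[[[0,0.01,0.01,0,0,1.5,3],[0,0,0,0.1,0,2,3],[0,0,0,0,0,1.6,3],[0,0,0,0,0,0.6,3],[0,0,0,0,0,0,3]]]'

```text
time: 30.68
ee_pos: [0.4781, -0.1539, 0.0061]
tcp_rot: [-179.8, 0.3, 173.6]
wrist_force: [0.2, -0.6, 0.1]
opening: 0.0296
```

servo_tool --moves '[[[0,0,0,-0.8,0,0.2,3],[0,0,0,-1,0,0,3],[0,0,0,-1,0,0,3],[0,0,0,-1,0,0,3],[0,0,0,-1,0,0,3],[0,0,0,-1,0,0,3],[0,0,0,-1,0,0,3],[0,0,0,-1,0,0,3],[0,0,0,-1,0,0,3],[0,0,0,-0.8,0,0,3]]]'

```text
time: 31.52
ee_pos: [0.5854, -0.1657, 0.005]
tcp_rot: [-179.8, 0.1, 173.5]
wrist_force: [-1.9, -0.2, -0.1]
opening: 0.0302
```

servo_tool --moves '[[[0,0,0,-0.4,0,0,3],[0,0,0,-0.3,0,0,3],[0,0,0,0,0,0,3]]]'

```text
time: 31.77
ee_pos: [0.5916, -0.1664, 0.0053]
tcp_rot: [-179.8, -0.5, 173.5]
wrist_force: [-4.6, 0.2, 5.7]
opening: 0.03
```

```bash
python3 - <<'E'
from h import *
im=imaging.camera("scene"); crop(im,200,250,400,400,4,"s26.png")
d((.477,-.151,.004),173.7)
E
```

```text
t 31.82 pos [ 0.5917 -0.1664  0.0053] rpy [-179.8   -0.4  173.5] q [-16.  16.  -3.  72.  -0.  -9.] F [-9.3  0.4  4.7]
turn (tool, rad) [-0.004 -0.007 -0.003]
shift in goal axes cm [11.57  0.27  0.13]
shift in tool axes cm [11.57  0.24  0.22]
```

View pics/s26.png

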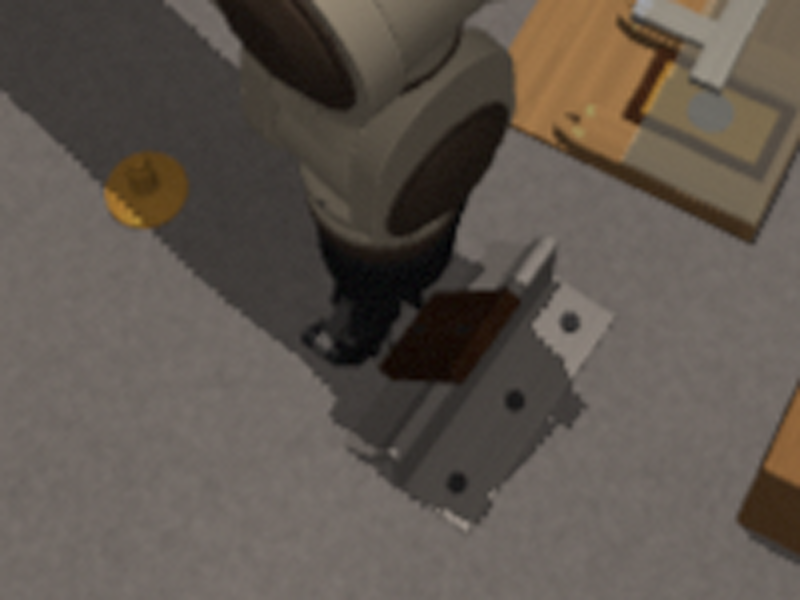

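Same state as the first. Retreat, go over, and pull back.

servo_tool --moves '[[[0,0,0,0.5,0,0,3],[0,0,0,1.5,0,0,3],[0,0,0,2,0,-1,3],[0,0,0,1,0,-3,2],[0,0,0,0,0,-4,0],[0,0,0,0,0,-4,0],[0,0,0,0,0,-4,0],[0,0,0,0,0,0,0]]]'

```text
time: 32.48
ee_pos: [0.5419, -0.1594, 0.1714]
tcp_rot: [-179.8, -0.5, 173.5]
wrist_force: [2.1, -0.2, 0.5]
opening: 0.0001
```

```bash
python3 - <<'E'
from h import *
im=imaging.camera("scene"); crop(im,200,250,400,400,4,"s27.png")
d((.698,-.177,.165),173.5)
E
```

```text
t 32.53 pos [ 0.5415 -0.1593  0.1682] rpy [-179.8   -0.6  173.5] q [-16.   7.   5.  89.  -0. -10.] F [ 0.   0.5 -0.3]
turn (tool, rad) [-0.003 -0.011  0.   ]
shift in goal axes cm [-15.75   0.02   0.32]
shift in tool axes cm [-1.575e+01  1.000e-02  1.400e-01]
```

View pics/s27.png

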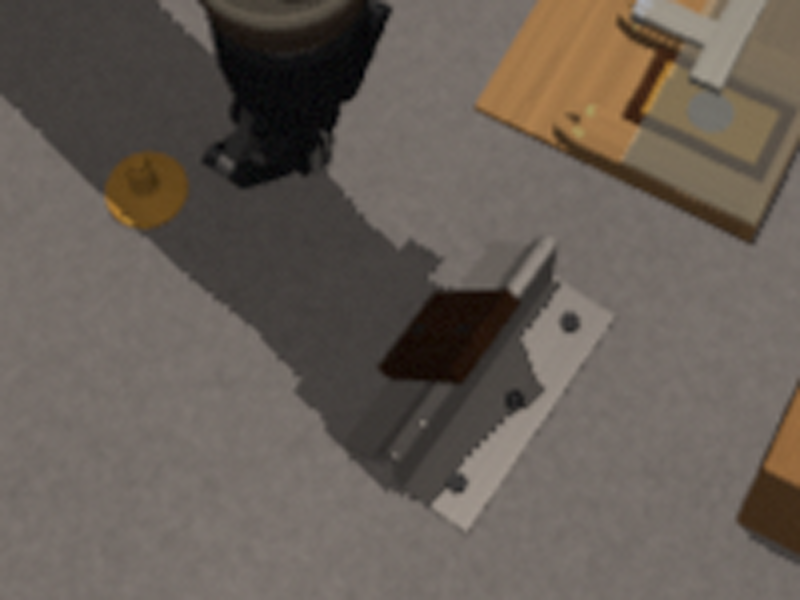

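servo_tool --moves '[[[0,-0.01,0,-2,0,0,0],[0,0,0,-4,0,0,0],[0,0,0,-4,0,0,0],[0,0,0,-4,0,0,0],[0,0,0,-1.5,0,0,0],[0,0,0,0,0,0,0]]]'

```text
time: 33.03
ee_pos: [0.7023, -0.1774, 0.1659]
tcp_rot: [-179.8, 0.1, 173.5]
wrist_force: [0.9, -0.7, -0.1]
opening: 0.0001
```

```bash
python3 - <<'E'
from h import *
d((.700,-.177,.069),173.5)
E
```

```text
t 33.03 pos [ 0.7023 -0.1774  0.1659] rpy [-1.798e+02  1.000e-01  1.735e+02] q [-14.  30.  33.  94.  -0.  -8.] F [ 0.9 -0.7 -0.1]
turn (tool, rad) [-0.004  0.002 -0.   ]
shift in goal axes cm [0.23 0.01 9.69]
shift in tool axes cm [0.25 0.04 9.69]
```

servo_tool --moves '[[[0,0,0,0,0,3,0],[0,0,0,0,0,3,0],[0,0,0,0,0,2.3,0],[0,0,0,0,0,1,0],[0,0,0,0,0,0,0]]]'

```text
time: 33.45
ee_pos: [0.7022, -0.1772, 0.0653]
tcp_rot: [-179.8, 0.0, 173.5]
wrist_force: [0.6, 0.7, 0.3]
opening: 0.0002
```

servo_tool --moves '[[[0,0,0,1,0,-0.1,0],[0,0,0,1,0,0,0],[0,0,0,1,0,0,0],[0,0,0,1,0,0,0],[0,0,0,1,0,0,0],[0,0,0,1,0,0,0],[0,0,0,0.6,0,0,0]]]'

```text
time: 34.03
ee_pos: [0.6344, -0.1697, 0.074]
tcp_rot: [-179.8, 0.4, 173.5]
wrist_force: [-0.3, -0.3, 0.1]
opening: -0.0
```

servo_tool --moves '[[[0,0,0,0.8,0,0.2,0],[0,0,0,0.8,0,0.2,0],[0,0,0,0.8,0,0.2,0],[0,0,0,0.8,0,0.2,0],[0,0,0,0.8,0,0.2,0],[0,0,0,0.8,0,0,0],[0,0,0,0,0,0,0],[0,0,0,0,0,0,0]]]'

```text
time: 34.7
ee_pos: [0.5858, -0.1649, 0.0744]
tcp_rot: [-179.7, 1.2, 173.5]
wrist_force: [0.8, -0.6, 0.1]
opening: 0.0001
```

```bash
python3 - <<'E'
from h import *
im=imaging.camera("scene"); crop(im,200,250,400,400,4,"s28.png")
d((.700,-.177,.069),173.5)
E
```

```text
t 34.75 pos [ 0.586  -0.165   0.0745] rpy [-179.7    1.2  173.5] q [-16.  12.   0.  77.  -0.  -9.] F [ 0.2 -0.1  0.1]
turn (tool, rad) [-0.006  0.02  -0.001]
shift in goal axes cm [-11.47   0.09   0.55]
shift in tool axes cm [-11.45   0.11   0.78]
```

View pics/s28.png

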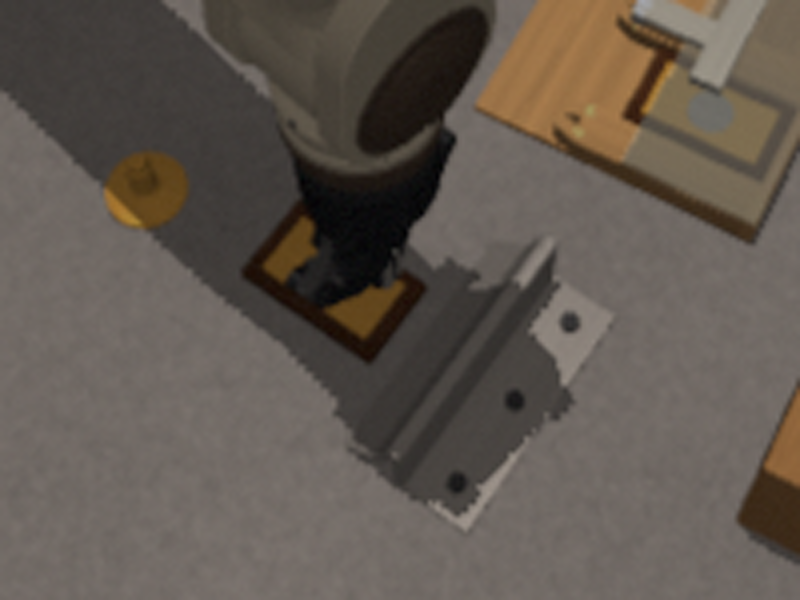

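Flipped face up. Rise, open, look.

servo_tool --moves '[[[0,0,0,0,0,-3,3],[0,0.02,0,2,0,-4,6],[0,0,0,3,0,-2,8],[0,0,0,0.8,0,0,8],[0,0,0,0,0,0,8],[0,0,0,0,0,0,8]]]'

```text
time: 35.25
ee_pos: [0.527, -0.1575, 0.1675]
tcp_rot: [-179.7, -0.0, 173.5]
wrist_force: [-0.6, 0.4, -0.6]
opening: 0.0722
```

```bash
python3 - <<'E'
from h import *
cv2.imwrite("pics/w29.png",imaging.camera("wrist"))
c=imaging.calibration("wrist"); import pickle; pickle.dump(c,open("c29.pkl","wb"))
d((.511,-.152,.02),173.8)
E
```

```text
t 35.3 pos [ 0.5271 -0.1575  0.167 ] rpy [-1.797e+02 -1.000e-01  1.735e+02] q [-16.   4.   2.  88.  -0. -10.] F [-0.1  0.6  1.4]
turn (tool, rad) [-0.006 -0.001 -0.006]
shift in goal axes cm [ 1.66  0.37 14.7 ]
shift in tool axes cm [ 1.65  0.45 14.7 ]
```

View pics/w29.png

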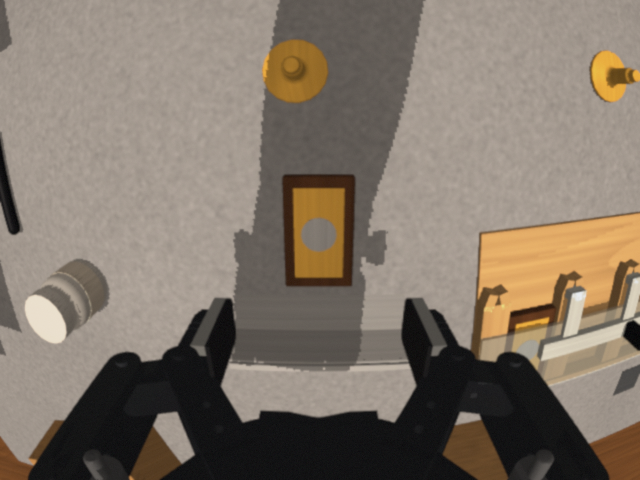

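```bash
python3 - <<'E'
from h import *
quad([(283,175),(355,175),(352,286),(286,286)])
E
```

```text
centre [ 0.5464 -0.1596  0.012 ] yaw -6.5 L 0.1003 W 0.059
```

servo_tool --moves '[[[0,0,0,1.2,0,3,7.5],[0,0,0,0.6,0,4,7.2],[0,0,0,0.2,0,4,7.2],[0,0,0,0,0,2.5,7.2],[0,0,0,0,0,0,7.2]]]'

```text
time: 35.72
ee_pos: [0.5094, -0.156, 0.0232]
tcp_rot: [-179.7, -0.0, 173.5]
wrist_force: [-0.9, 0.7, -0.8]
opening: 0.0723
```

```bash
python3 - <<'E'
from h import *
d((.5106,-.1556,-.005),173.5)
E
```

```text
t 35.72 pos [ 0.5094 -0.156   0.0232] rpy [-179.7   -0.   173.5] q [-17.   4. -14.  72.  -0. -10.] F [-0.9  0.7 -0.8]
turn (tool, rad) [-0.006 -0.001  0.   ]
shift in goal axes cm [-0.12  0.06  2.82]
shift in tool axes cm [-0.12  0.07  2.82]
```

servo_tool --moves '[[[0,0,0,0,0,1,7.2],[0,0,0,0,0,0.8,7.2],[0,0,0,0,0,0.4,7.2],[0,0,0,0,0,0.2,7.2],[0,0,0,0,0,0,7.2]]]'

```text
time: 36.13
ee_pos: [0.5112, -0.1563, -0.0022]
tcp_rot: [-179.7, -0.1, 173.5]
wrist_force: [-1.4, 0.1, 0.7]
opening: 0.0722
```

servo_tool --moves '[[[0,0,0,0,0,0.1,6.5],[0,0,0,0,0,0,5.5],[0,0,0,0,0,0,5.5],[0,0,0,0,0,0,5.5],[0,0,0,0,0,0,5.5]]]'

```text
time: 36.55
ee_pos: [0.5136, -0.1571, 0.0006]
tcp_rot: [-179.6, 0.2, 173.5]
wrist_force: [-0.6, 0.2, -0.5]
opening: 0.0585
```

servo_tool --moves '[[[0,0,0,0,0,-1,5.5],[0,0,0,0,0,-2,5.5],[0,0,0,0,0,-3,5.5],[0,0,-0.06,0,0,-3,5.5],[0,0,-0.06,0,0,-1,5.5],[0,0,0,-0.5,3,0,5.5],[0,0,0,-1,4,0,5.5],[0,0,0,-1,4,0,5.5],[0,0,0,-1,4,0,5.5],[0,0,0,-1,4,0,5.5],[0,0,0,-1,4,0,5.5],[0,0,0,0,3,0,5.5]]]'

```text
time: 37.55
ee_pos: [0.5667, 0.1068, 0.1136]
tcp_rot: [-179.6, 0.6, -179.9]
wrist_force: [0.2, -0.4, -2.1]
opening: 0.0583
```

```bash
python3 - <<'E'
from h import *
d((.586,.147,.045),180.3);print(bot.get_obs()["opening"])
E
```

```text
t 37.55 pos [0.5667 0.1068 0.1136] rpy [-179.6    0.6 -179.9] q [11.  7. -0. 82. -1. 11.] F [ 0.2 -0.4 -2.1]
turn (tool, rad) [-0.007  0.01  -0.004]
shift in goal axes cm [-1.95  4.01  6.86]
shift in tool axes cm [-1.87  4.07  6.85]
0.0582653804220085
```

servo_tool --moves '[[[-0.005,0.01,0,-0.4,1.4,0,5.5],[0,0,0,-0.6,1.2,1,5.5],[0,0,0,-0.4,0.6,2,5.5],[0,0,0,0,0,2,5.5],[0,0,0,0,0,0,5.5]]]'

```text
time: 37.97
ee_pos: [0.5823, 0.1483, 0.0642]
tcp_rot: [-180.0, 0.2, -179.5]
wrist_force: [0.1, 0.3, -1.8]
opening: 0.0583
```

```bash
python3 - <<'E'
from h import *
cv2.imwrite("pics/w30.png",imaging.camera("wrist"))
d((.586,.147,.007),180.3);print(bot.get_obs()["opening"])
for p in [(.62,.10,.023),(.62,.193,.023)]: print(proj("wrist",p))
E
```

```text
t 38.02 pos [0.5828 0.1483 0.0662] rpy [-180.     0.3 -179.5] q [14. 12. -1. 77. -0. 14.] F [-1.  -0.7 -0. ]
turn (tool, rad) [-0.     0.006  0.004]
shift in goal axes cm [-0.32 -0.13  5.92]
shift in tool axes cm [-0.29 -0.13  5.92]
0.058278592731022635
[236.6925142 320.323768 ]
[391.88318246 321.75771446]
```

View pics/w30.png

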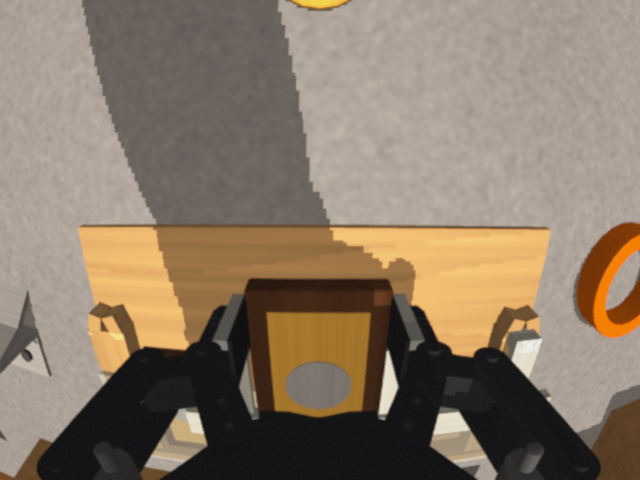

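servo_tool --moves '[[[0,0.005,0.004,-0.2,-0.15,1.5,5.5],[0,0,0,0,0,1.5,5.5],[0,0,0,0,0,1,5.5],[0,0,0,0,0,0.5,5.5],[0,0,0,0,0,0,5.5]]]'

```text
time: 38.43
ee_pos: [0.5878, 0.145, 0.0224]
tcp_rot: [179.9, 0.4, -179.9]
wrist_force: [-1.8, 2.6, 4.6]
opening: 0.0582
```

```bash
python3 - <<'E'
from h import *
d((.586,.1465,.007),180.3);print(bot.get_obs()["opening"])
im=imaging.camera("scene"); crop(im,300,190,440,310,5,"s31.png")
E
```

```text
t 38.43 pos [0.5878 0.145  0.0224] rpy [ 179.9    0.4 -179.9] q [14. 13. -4. 73.  0. 14.] F [-1.8  2.6  4.6]
turn (tool, rad) [ 0.002  0.006 -0.004]
shift in goal axes cm [0.18 0.15 1.54]
shift in tool axes cm [0.19 0.15 1.54]
0.05818095012261803
```

View pics/s31.png

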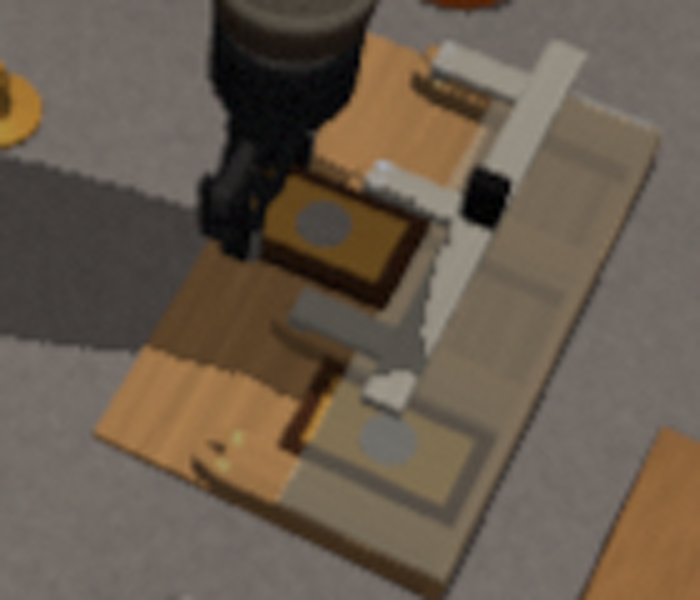

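servo_tool --moves '[[[0,0,0,0,0.15,-0.3,5.5],[0,0,-0.004,0,0.15,0,5.5],[0,0,0,0,0,0.3,5.5],[0,0,0,0,0,0.3,5.5],[0,0,0,0,0,0.3,5.5]]]'

```text
time: 38.9
ee_pos: [0.5894, 0.1479, 0.0204]
tcp_rot: [179.9, 0.6, -179.7]
wrist_force: [-4.7, -0.7, 5.4]
opening: 0.0587
```

servo_tool --moves '[[[0,0,0,0.5,0,-0.2,5.5],[0,0,0,0.6,0,0,5.5],[0,0,0,0,0,0.2,5.5],[0,0,0,0,-0.05,0.5,5.5],[0,0,0,0,0,0.4,5.5]]]'

```text
time: 39.32
ee_pos: [0.5779, 0.1477, 0.0119]
tcp_rot: [179.8, 0.7, -179.7]
wrist_force: [-3.3, -1.6, 7.6]
opening: 0.0584
```

```bash
python3 - <<'E'
from h import *
cv2.imwrite("pics/w32.png",imaging.camera("wrist"))
im=imaging.camera("scene"); crop(im,300,190,440,310,5,"s32.png")
im=imaging.camera("top"); crop(im,230,150,360,240,6,"t32.png")
E
```

```text
(no output)
```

View pics/s32.png

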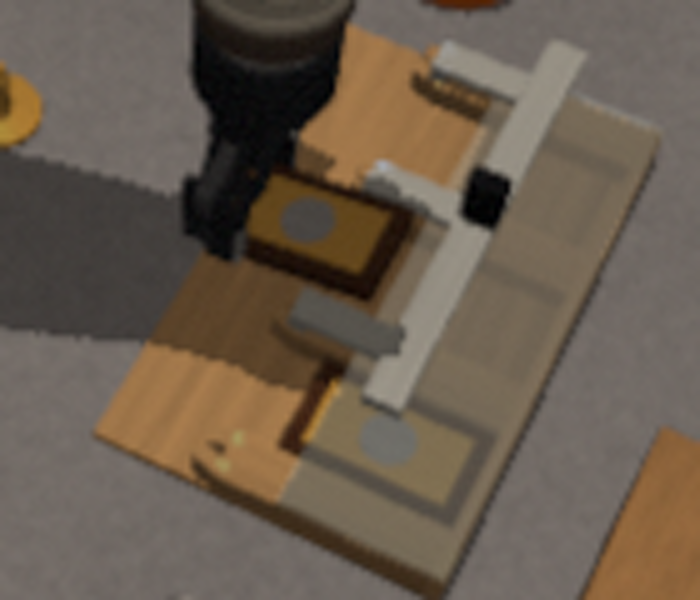

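View pics/w32.png

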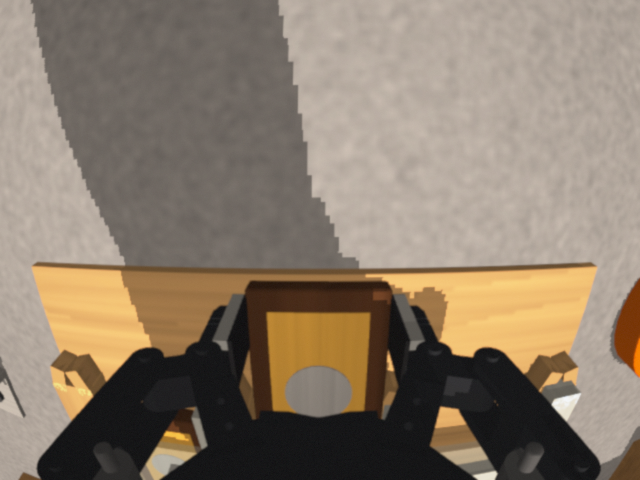

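View pics/t32.png

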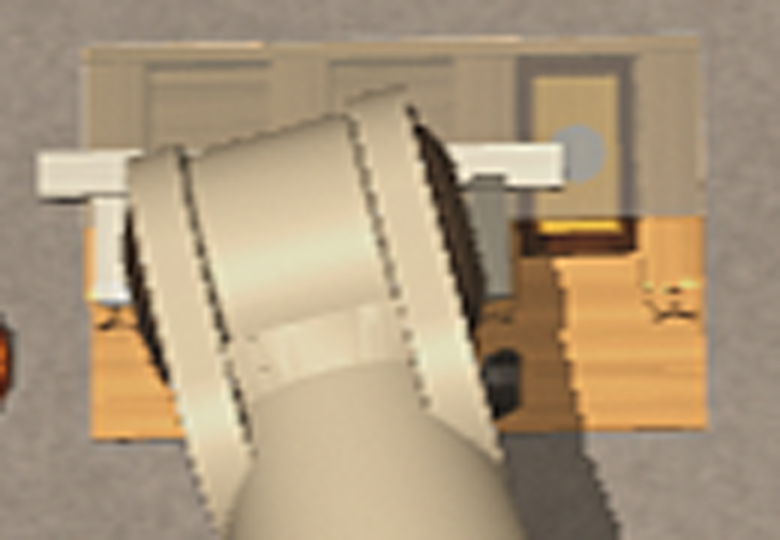

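servo_tool --moves '[[[0,0,0,0,-0.05,-0.2,5.5],[0,0,0,0,-0.05,0,5.5],[0,0,0,0,0,0.3,5.5],[0,0,0,0,0,0.3,5.5],[0,0,0,0,0,0,5.5]]]'

```text
time: 39.88
ee_pos: [0.5775, 0.1461, 0.006]
tcp_rot: [179.9, 0.7, -179.7]
wrist_force: [0.5, 0.4, 0.3]
opening: 0.0585
```

servo_tool --moves '[[[0,0,0,-0.5,0,0,5.5],[0,0,0,-0.5,0,0,5.5],[0,0,0,-0.5,0,0,5.5],[0,0,0,-0.4,0,0,5.5],[0,0,0,0,0,0,5.5]]]'

```text
time: 40.3
ee_pos: [0.5836, 0.146, 0.0058]
tcp_rot: [179.9, -1.0, -179.6]
wrist_force: [1.4, 1.1, -0.7]
opening: 0.0585
```

servo_tool --moves '[[[0,0,0,0.3,0,0,5.5],[0,0.015,0,0,0,0,7.2],[0,0,0,0,0,0,7.2],[0,0,0,0,0,-1,7.2],[0,0,0,0.5,0,-3,6],[0,0,0,2.5,0,-1,3],[0,0,0,2.0,0,0,0],[0,0,0,0,0,0,0],[0,0,0,0,0,0,0]]]'

```text
time: 41.05
ee_pos: [0.5334, 0.1458, 0.0614]
tcp_rot: [179.9, -1.8, -179.6]
wrist_force: [0.5, -0.7, 0.1]
opening: 0.0119
```

```bash
python3 - <<'E'
from h import *
cv2.imwrite("pics/w33.png",imaging.camera("wrist"))
im=imaging.camera("scene"); crop(im,300,190,440,310,5,"s33.png")
d((.535,.1465,.012),180.3)
E
```

```text
t 41.15 pos [0.5336 0.1457 0.0608] rpy [ 179.9   -1.8 -179.6] q [15.  7. -6. 78.  1. 15.] F [ 0.6  0.5 -0.1]
turn (tool, rad) [ 0.002 -0.032  0.001]
shift in goal axes cm [-0.14  0.08  4.88]
shift in tool axes cm [-0.29  0.07  4.88]
```

View pics/s33.png

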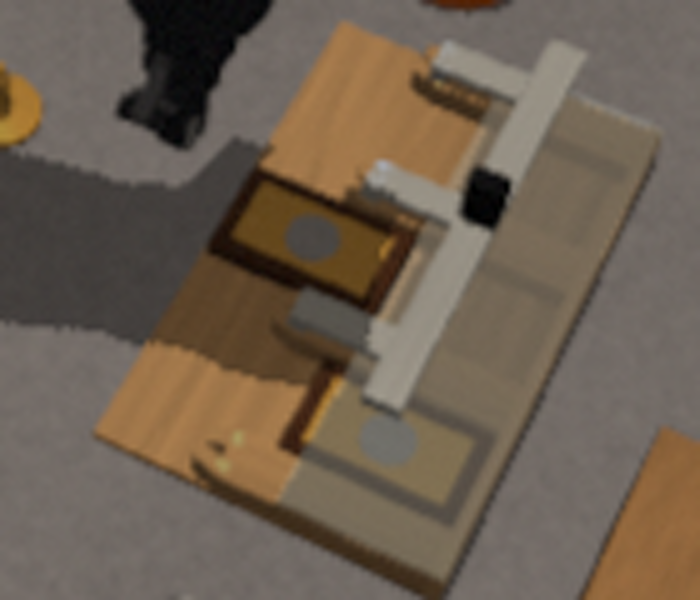

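View pics/w33.png

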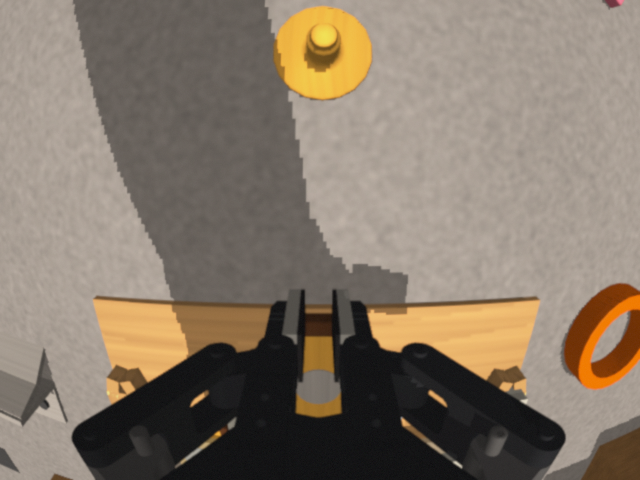

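servo_tool --moves '[[[0,-0.03,0,0,0,1.5,0],[0,0,0,0.2,0.05,1.5,0],[0,0,0,0,0,1,0],[0,0,0,0,0,0.8,0],[0,0,0,0,0,0,0]]]'

```text
time: 41.57
ee_pos: [0.5344, 0.1463, 0.0103]
tcp_rot: [179.9, 0.0, -179.7]
wrist_force: [0.8, 0.2, -0.2]
opening: -0.0003
```

servo_tool --moves '[[[0,0,0,-0.8,0,-0.2,0],[0,0,0,-0.8,0,0,0],[0,0,0,-0.8,0,0,0],[0,0,0,-0.8,0,0,0],[0,0,0,-0.8,0,0,0],[0,0,0,-0.8,0,0,0]]]'

```text
time: 42.07
ee_pos: [0.588, 0.1465, 0.0135]
tcp_rot: [179.9, 0.0, -179.7]
wrist_force: [-0.2, -0.3, -0.5]
opening: 0.0
```

servo_tool --moves '[[[0,0,0,-0.8,0,0.1,0],[0,0,0,-0.8,0,0,0],[0,0,0,-0.8,0,0,0],[0,0,0,-0.8,0,0,0],[0,0,0,-0.7,0,0,0],[0,0,0,-0.4,0,0,0],[0,0,0,-0.3,0,0,0],[0,0,0,0,0,0,0]]]'

```text
time: 42.73
ee_pos: [0.6415, 0.1466, 0.0123]
tcp_rot: [179.9, 0.0, -179.8]
wrist_force: [0.2, 0.6, -0.7]
opening: 0.0002
```

servo_tool --moves '[[[0,0,0,-0.3,0,0,0],[0,0,0,-0.3,0,0,0]]]'

```text
time: 42.9
ee_pos: [0.6439, 0.1466, 0.012]
tcp_rot: [179.9, -0.4, -179.7]
wrist_force: [-25.8, -0.9, 14.5]
opening: 0.0001
```

Home (26 N against the back wall, x equal to the first). Retract and look.

servo_tool --moves '[[[0,0,0,0.3,0,0,0],[0,0,0,1.5,0,-0.5,0],[0,0,0,3,0,-2,0],[0,0,0,4,0,-3,2],[0,0,0,4,0,-3,4],[0,0,0,3,0,-3,5],[0,0,0,0,0,-3,5],[0,0,0,0,0,0,5]]]'

```text
time: 43.57
ee_pos: [0.4919, 0.1448, 0.1503]
tcp_rot: [179.9, -0.7, -179.7]
wrist_force: [0.3, 0.4, 0.6]
opening: 0.05
```

```bash
python3 - <<'E'
from h import *
cv2.imwrite("pics/w34.png",imaging.camera("wrist"))
im=imaging.camera("scene"); crop(im,300,190,440,310,5,"s34.png")
im=imaging.camera("top"); crop(im,230,150,360,240,6,"t34.png");cv2.imwrite("pics/t34f.png",im)
d((.686,.191,.14),180.3)
E
```

```text
t 43.72 pos [0.4914 0.1443 0.1442] rpy [-179.9   -1.1 -179.7] q [16.  0. -5. 86.  0. 16.] F [-0.4 -0.3 -0.2]
turn (tool, rad) [-0.001 -0.02  -0.001]
shift in goal axes cm [-19.49   4.57   0.42]
shift in tool axes cm [-19.49   4.58   0.02]
```

View pics/s34.png

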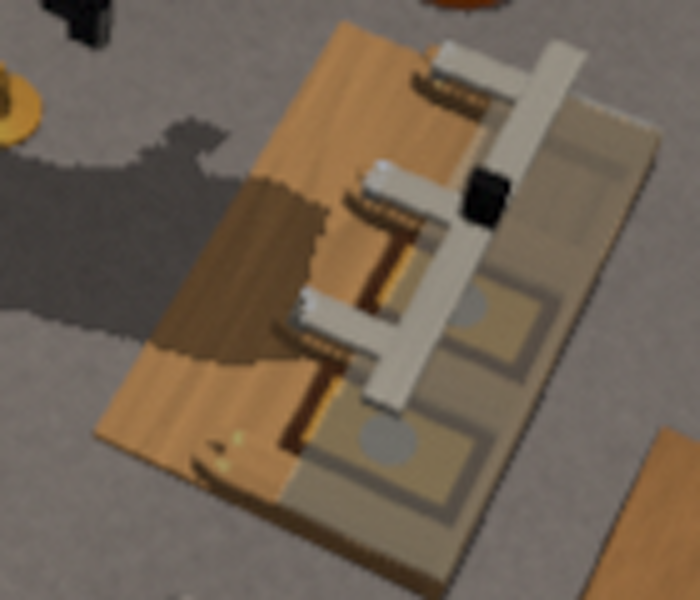

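View pics/w34.png

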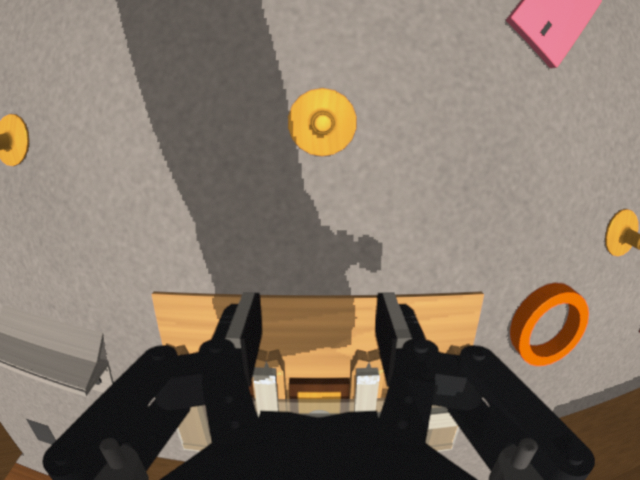

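View pics/t34f.png

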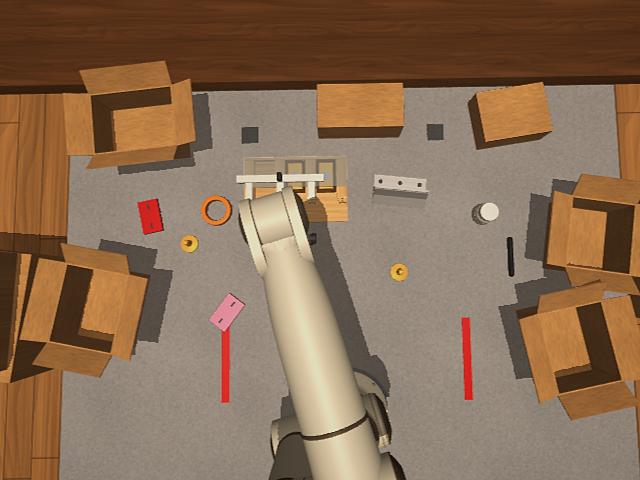

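servo_tool --moves '[[[0,-0.02,0,-3.5,0.9,0,5],[0,0,0,-3.9,0.9,0,5],[0,0,0,-3.9,0.9,0,5],[0,0,0,-3.9,0.9,0,5],[0,0,0,-3,0.7,0,5],[0,0,0,-0.8,0.2,0,5],[0,0,0,0,0,0,5]]]'

```text
time: 44.3
ee_pos: [0.6885, 0.1904, 0.1275]
tcp_rot: [-179.7, -0.7, -179.8]
wrist_force: [0.3, -1.0, -1.0]
opening: 0.05
```

```bash
python3 - <<'E'
from h import *
cv2.imwrite("pics/w35.png",imaging.camera("wrist"))
d((.689,.1915,.049),180)
E
```

```text
t 44.35 pos [0.6874 0.1901 0.1268] rpy [-179.7   -0.7 -179.8] q [15. 28. 27. 90. -0. 15.] F [-0.1  0.3 -1.2]
turn (tool, rad) [-0.005 -0.013  0.003]
shift in goal axes cm [-0.16  0.14  7.78]
shift in tool axes cm [-0.26  0.18  7.78]
```

View pics/w35.png

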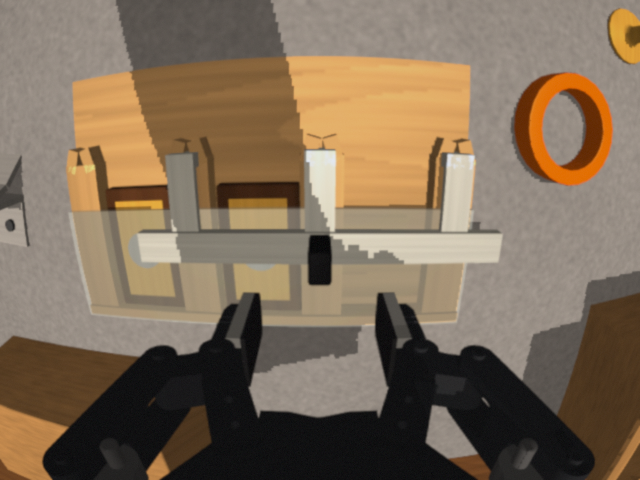

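Handle centred between the jaws (col 320). Descend.

servo_tool --moves '[[[-0.005,-0.01,0,-0.1,0.1,2,5],[0,0,0,0,0,2.5,5],[0,0,0,0,0,2,4.5],[0,0,0,0,0,0.8,4],[0,0,0,0,0,0,4]]]'

```text
time: 44.77
ee_pos: [0.6841, 0.1894, 0.0477]
tcp_rot: [-179.9, -0.4, -179.8]
wrist_force: [-0.8, -0.1, -0.0]
opening: 0.0399
```

servo_tool --moves '[[[0,0,0,-0.4,0.2,0,2.5],[0,0,0,0,0,0,0.8],[0,0,0,0,0,0,0.8],[0,0,0,0,0,0,0.8],[0,0,0,0,0,0,0.8]]]' --force 40

```text
time: 45.18
ee_pos: [0.6872, 0.1911, 0.049]
tcp_rot: [-179.9, -0.5, -179.9]
wrist_force: [0.7, -0.4, -6.7]
opening: 0.0131
```

servo_tool --moves '[[[0,0,0,0,-0.7,0,0.8],[0,0,0,0,-0.8,0,0.8],[0,0,0,0,-0.8,0,0.8],[0,0,0,0,-0.8,0,0.8],[0,0,0,0,-0.7,0,0.8],[0,0,0,0,-0.5,0,0.8],[0,0,0,0,0,0,0.8]]]'

```text
time: 45.77
ee_pos: [0.6874, 0.1449, 0.049]
tcp_rot: [179.9, -0.5, -179.8]
wrist_force: [0.4, 8.9, -8.5]
opening: 0.0133
```

servo_tool --moves '[[[0,0,0,0,-0.4,0,0.8],[0,0,0,0,-0.4,0,0.8],[0,0,0,0,-0.4,0,0.8]]]'

```text
time: 46.02
ee_pos: [0.6874, 0.145, 0.0491]
tcp_rot: [178.5, -0.4, -179.3]
wrist_force: [1.5, 23.5, -8.6]
opening: 0.0131
```

servo_tool --moves '[[[0.02,0,0,0,0,0,0.8],[0,0,0,0,0,0,3.5],[0,0,0,0,0,0,3.5],[0,0,0,0,0,0,4],[0,0,0,0,0,-2,4],[0,0,0,0,0,-3,4],[0,0,0,0,0,-4,4],[0,0,0,4,0,-2,4],[0,0,0,4,0,0,4],[0,0,0,4,0,0,4],[0,0,0,4,0,0,4],[0,0,0,3,0,0,4]]]'

```text
time: 47.02
ee_pos: [0.5061, 0.1375, 0.1675]
tcp_rot: [179.5, 0.4, -179.7]
wrist_force: [-0.7, 0.2, 0.3]
opening: 0.0401
```

servo_tool --moves '[[[0,0,0,0,3.5,0,4],[0,0,0,0,4,0,4],[0,0,0,0,4,0,4],[0,0,0,0,4,0,4],[0,0,0,0,4,0,4],[0,0,0,0,3,0,4],[0,0,0,0,0,0,4],[0,0,0,0,0,0,4]]]'

```text
time: 47.68
ee_pos: [0.5005, 0.3664, 0.1802]
tcp_rot: [179.1, 1.3, 179.7]
wrist_force: [0.5, -0.1, 0.2]
opening: 0.0399
```

```bash
python3 - <<'E'
from h import *
im=imaging.camera("scene"); crop(im,300,190,440,310,5,"s36.png")
im=imaging.camera("top"); crop(im,220,150,380,290,5,"t36.png");cv2.imwrite("pics/t36f.png",im)
d((.686,.191,.14),180.3)
E
```

```text
t 47.78 pos [0.5007 0.3651 0.1801] rpy [179.1   1.3 179.6] q [36. 12. 13. 89. -0. 36.] F [-0.2 -0.8  0.7]
turn (tool, rad) [ 0.015  0.022 -0.011]
shift in goal axes cm [-18.44 -17.51   4.01]
shift in tool axes cm [-18.55 -17.36   4.15]
```

View pics/s36.png

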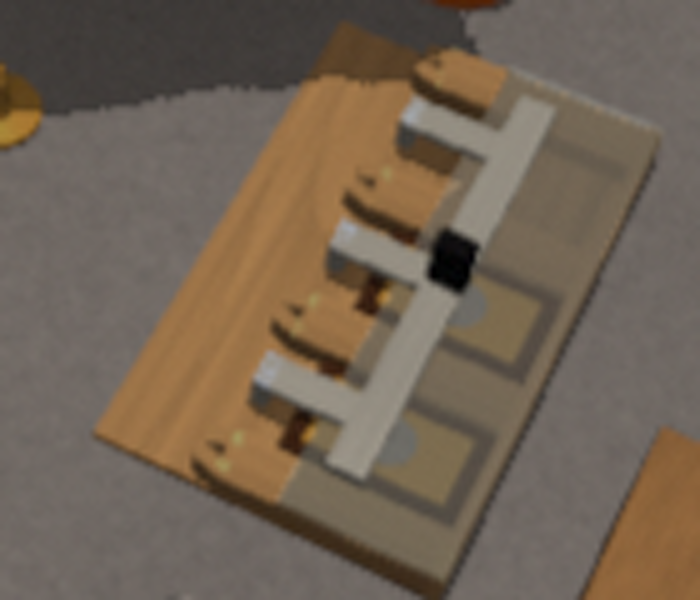

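View pics/t36.png

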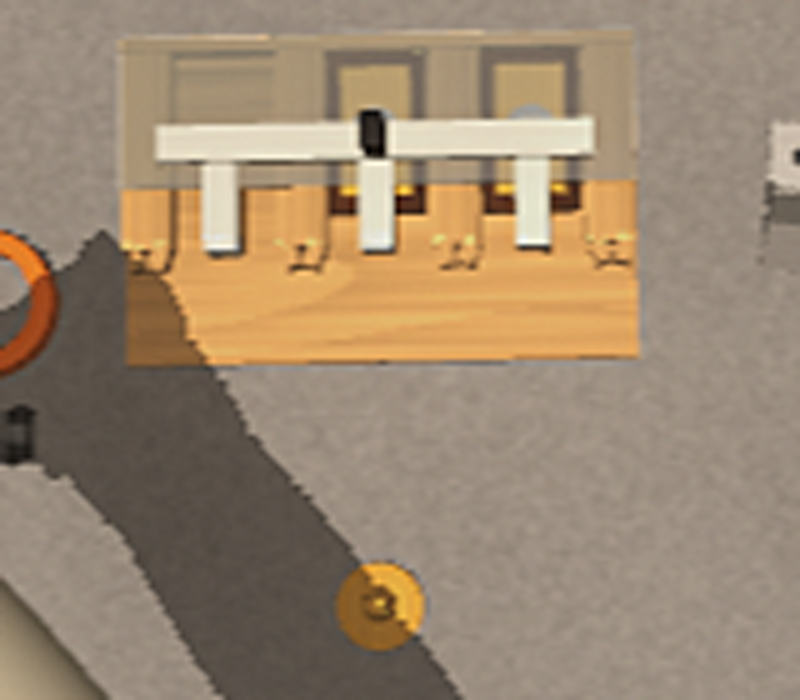

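View pics/t36f.png

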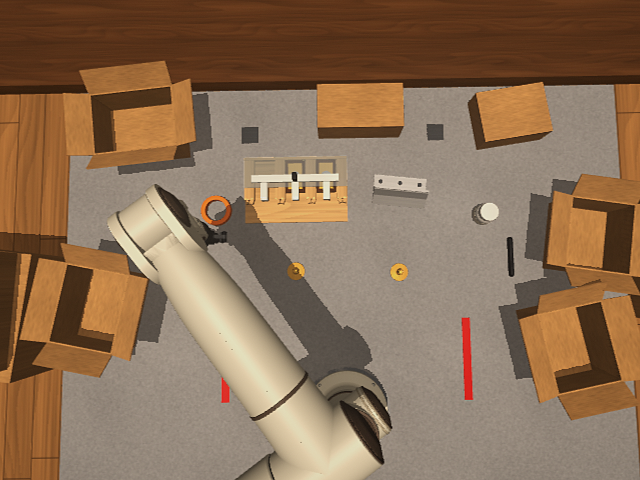

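```bash
python3 - <<'E'
from workcell import bot
print(bot.job_done())
E
```

```text
the job is handed in; nothing more can be done
None
```

The job is finished and handed in at about 48 s of the 210 s allowed. I opened the gate until it met its stop. Then I turned both face-down plaques over at the stop wall and slid one into the rightmost bay and one into the middle bay. Last, I shut the gate against its other stop. Only two dark wood plaques were on the table; the pink and red look-alikes were not used.

- **Plaques:** the last top and scene pictures show both face up in their bays. Each met the back wall at about 26 N, with the tool at nearly the same depth (x 0.644 m).
- **Gate:** one finger stands before each bay. It travelled about 46 mm and then met the stop at about 24 N. It had started about 5 mm short of fully shut, so it now sits a little further closed than at the start.
- **Other things:** the fittings, tape roll, jar and marker are where they were at the start. The arm ends clear, at 0.18 m height.

Three things did not go smoothly:

- **Knocked plaque:** the second plaque was knocked aside partway through, so I measured it again before gripping it.
- **Missed grip:** one grip on the first plaque, while picking it up to carry to the case, closed just above it and had to be repeated lower. That second descent pressed on the table with about 43 N through the fingertips.
- **Edge contact:** while being lowered, the second plaque touched the dividers and the roof edge at up to about 8 N. It dropped flat when released and pushed home without trouble.

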